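Hang the brackets and put up the tins

ROBOT

A 7-joint arm with a two-finger parallel gripper is mounted at the origin on the work surface. World frame = base frame: x ahead of the robot, y to its left, z up, the work surface at z = 0. Lengths are in mm, angles in rad, forces in N, time in s.
With the tool pointing down it reaches from about 400 to 875 mm from the base axis. Payload 4.4 kg.
Tool frame: the origin (TCP) lies midway between the tips of the shut fingers; the grasp point (between the pads) lies 19 mm behind it; x points along the fingers, z is the direction in which the jaws open and shut, and the axes are right-handed (so a half turn about x gives the same grasp; the last joint's range is limited). The gripper opens to 85 mm and grips with 20 to 120 N. Pads are 22 mm wide; open, the fingers measure 114 mm over their backs; the gripper's body (76 mm by 85 mm) begins 54 mm behind the grasp point. The pads swing forward as they close: fully open they stand 13 mm farther back than shut.
Start: joints at [1.261, 0.628, 0.038, 1.517, -0.027, 0.996, -0.02], TCP at [156.932, -630.785, 231.313] pointing down, gripper open.
Joint ranges: [-3.06, 3.06], [-0.37, 2.12], [-1.25, 1.32], [0.18, 2.47], [-1.1, 4.24], [0.23, 1.98], [-2.94, 2.94]. Speed limits (rad/s): [2.57, 2.57, 3.14, 3.14, 3.14, 3.14, 3.14].

INTERFACE

Orientations are given as [roll, pitch, yaw] about the fixed x, y, z axes, in that order (R = Rz(yaw) Ry(pitch) Rx(roll)).
In Python, from cell import ctrl gives the robot as it stands. The module is installed in compiled form; this text tells all that it offers.
- The arm moves only by the tool servo_tool, never from a script. Its argument "rows" is a list of rows, each an object of numbers: "dx", "dy", "dz": the shift along the tool's x, y, z in units of 750 mm (1.0 is 750 mm); "wx", "wy", "wz": the turn, a rotation vector about the tool's x, y, z in units of 6 degrees (1.0 is 6 degrees); "fingers": the closure, from 0 (fully open) to 1 (shut). In form: [{"dx": .., "dy": .., "dz": .., "wx": .., "wy": .., "wz": .., "fingers": ..}, ...]. A call has 1 to 5 rows; each row shifts and turns the commanded pose from where the row before left it, along the tool's axes as they then stand; what a row does not reach is not made up. A row lasts 1/8 s, in which the tool goes at most 62.5 mm and 10.7 degrees, less where a joint would pass 70% of its speed; a pose out of reach is approached as far as the arm can. A call with a number of a shift or a turn outside -1 to 1 is refused whole. A call with a gripper value outside its range is refused whole. The fingers move at their own pace and stop on an object; the grip force is fixed at half the most. Time passes only in rows, so rows that do not move let the fingers close. It gives the time, the measured TCP pose, the force and the opening at its end, in the units of the state.
- ctrl.read_state(): the state, without advancing time (a new reading comes with each control period).
- ctrl.get_image(name): name is "scene" or "top" or "wrist"; returns the picture (420x560x3 uint8, red, green, blue); there is no depth.
- ctrl.camera_info(name): a dict with "fovy" (degrees; the focal length in pixels is half the picture's height over the tangent of half this angle, whatever the lens; pixels are square), "cx", "cy" (the principal point, pixels), "k1" (the pictures are not rectified: a ray, as slopes to the right and down, at radius r is drawn at 1 + k1 r^2 times it, then the intrinsics apply), "R" (3x3) and "t" (3): a world point X has camera coordinates R X + t. Camera axes: x right, y down, z forward; pixel columns grow to the right and rows downward; lengths in mm; the calibration is good to about 2 mm. A picture is of the moment at which its call begins: read the wrist's pose just before it. camera_info takes no time and is no camera call; for the wrist camera it gives the pose at the moment of the call.
- ctrl.finish_job(): hands the job in, once; it reports no verdict.
Trained networks look in the newest picture that a camera, given by its name, has taken for a name from the list of things; names that differ only in an ending like _2 or _b are one class to them, and where a whole thing is asked for, a point or a joint stands for the part that bears it (a point fixed in the world has none). Each returns a list of dicts, best first, with "conf" (0 to 1); they miss things now and then, are a little off and sometimes report something else, mostly with a low value. They report only what shows in the picture. A call takes as long as a camera call. They do not tell look-alikes from the thing itself.
- ctrl.search_frame(label, camera): "extent" ([centre column, centre row, width, height] in pixels, round what is visible of it).
- ctrl.silhouettes(label, camera): "region" (420x560 bool, what is visible of it) and "extent" ([centre column, centre row, width, height] in pixels, round what is visible of it).
- ctrl.mark_of(label, camera): "point" ([column, row] in pixels: a listed point, or the origin of a listed thing).
The state is a dict: "clock": time; "qpos": joint angles; "qd": joint speeds; "tau": joint torques, N m; "eef_pos": TCP position; "tool_rot": TCP orientation; "force": force on the tool from outside, world axes, zero at the start; "torque": the same for the moment, N m; "width": finger opening in mm.
Only numpy, scipy, OpenCV 4.12 (cv2) and the standard library are available. Lean on these libraries where they do the work, as an engineer would, in place of code of your own. Each camera call takes 0.05 s, during which the arm holds its last target.

TASK

Hang every loose steel bracket on the grey slotted rack, each in a slot of its own: hook its tongue into the slot, lower it onto the catch and press it down until it locks fully home. Then put every tin up on the tray of a hung bracket, one to a tray and standing upright, with its lid pressed fully home. Leave the other things on the bench alone.

Things in the scene. Friction and masses are not known exactly. Their poses are not given: they have to be found in the camera images.
- rack: fixed grey slotted panel, 330 mm wide, 6 thick, 164 high. Origin on the bench at mid width of the panel's front face; x points into the panel, away from the robot, y left along it, z up. Three slots through it at y = +110, 0, -110 mm, each 46 wide, from 126 to 156 mm above the bench. Under each slot a catch on the front face; see slot1 to slot3
- slot1 (a point): left (+y) hanging point: on the panel's front face, 60 mm above the bench, under the slot's centre; axes as the rack's. A locked bracket's origin lies here. To hook in: bracket square to the panel, origin 19 mm above this point (14 to 24 passes through the slot) and 25 mm or more in front; move along +x till the back plate meets the panel, then lower
- slot2 (a point): middle hanging point, as slot1. A bracket lowered after hooking in rests on the catch with its origin 8 mm above this point; pressing down on its fin's top then drives it down until the tongue bears on the slot's lower edge (126 mm above the bench) and its origin is level with this point: locked
- slot3 (a point): right (-y) hanging point, as slot1. Each slot's catch is a steel ledge on the panel's front, 50 mm wide and 12 deep, its top 68 mm above the bench when up; stiff: it yields at about 9 N straight down, slides down up to 10 mm and stays where it is pushed
- bracket1: bare steel bracket, about 0.24 kg, standing on its tray. Origin on the tray's underside, mid width, at the REAR face of the back plate; x points rearward (the way the hook points, into the rack), z up. Tray x -135 to 0 mm, 72 wide, floor 4 thick, 3 mm lips rising 10 mm above it at front and sides. Back plate x -4 to 0, 66 wide, 85 high (all three are alike)
- bracket2: as bracket1. Grip fin: upright web on the tray at mid width, 10 mm thick in y, x -54 to -4 mm, top 85 mm above the origin; grasp it from above across y, press on its top. The tin's pocket is the tray in front of the fin: x -132 to -54, 66 mm wide (all three are alike)
- bracket3: as bracket1. Hook on the rear: a tongue 36 mm wide (y -18 to 18), z 66 to 72 mm, reaching to x = 12.5, ending in a lip (x 8.5 to 12.5) that hangs down to z = 52 (all three are alike)
- berth1 (a point): centre of the pocket floor, 64 mm above the bench, of a bracket locked in slot1 (94 mm in front of the panel); where a tin's origin belongs. A hung tray leans forward about 0.04 rad, so its floor is up to 4 mm lower here
- berth2 (a point): centre of the pocket floor, 64 mm above the bench, of a bracket locked in slot2 (94 mm in front of the panel); where a tin's origin belongs. A hung tray leans forward about 0.04 rad, so its floor is up to 4 mm lower here
- berth3 (a point): centre of the pocket floor, 64 mm above the bench, of a bracket locked in slot3 (94 mm in front of the panel); where a tin's origin belongs. A hung tray leans forward about 0.04 rad, so its floor is up to 4 mm lower here
- tin1: plain round metal tin, 52 mm diameter, 60 high, about 0.22 kg, standing upright (absent: None). Origin at the centre of its underside, z up. In its mouth a 40 mm round steel press-in lid, its top 8 mm above the tin's rim when up and 2 mm above it when fully home
- tin2: plain round metal tin, 52 mm diameter, 60 high, about 0.22 kg, standing upright (absent: None). Origin at the centre of its underside, z up. In its mouth a 40 mm round steel press-in lid, its top 8 mm above the tin's rim when up and 2 mm above it when fully home
- tin3: plain round metal tin, 52 mm diameter, 60 high, about 0.22 kg, standing upright (absent: None). Origin at the centre of its underside, z up. In its mouth a 40 mm round steel press-in lid, its top 8 mm above the tin's rim when up and 2 mm above it when fully home
- lid1 (a joint): how far tin1's lid is pressed in: 0 = up, 0.006 m = fully home; stiff: yields at about 7 N straight down and stays where it is pushed (None if the tin is absent)
- lid2 (a joint): how far tin2's lid is pressed in: 0 = up, 0.006 m = fully home; stiff: yields at about 7 N straight down and stays where it is pushed (None if the tin is absent)
- lid3 (a joint): how far tin3's lid is pressed in: 0 = up, 0.006 m = fully home; stiff: yields at about 7 N straight down and stays where it is pushed (None if the tin is absent)
- coupling: small brass coupling, 24 mm diameter, 36 mm high; a bystander to leave alone (origin on its underside or, for tools, near mid length)
- screwdriver: 180 mm screwdriver lying on the bench; a bystander to leave alone (origin on its underside or, for tools, near mid length)
- wrench: 170 mm steel wrench lying on the bench; a bystander to leave alone (origin on its underside or, for tools, near mid length)
- bowl: small white ceramic bowl, 72 mm across, 70 mm high; a bystander to leave alone (origin on its underside or, for tools, near mid length)
- collar: flat dark steel collar ring, 42 mm across, 12 mm high; a bystander to leave alone (origin on its underside or, for tools, near mid length)
Not all that is in view belongs to the job. Leave any purple look-alike of the bracket2 alone. Leave any yellow look-alike of the bracket1 alone.

How it is judged (in metres and radians):
On the way:
1. every bracket is hooked in a slot and pressed down fully home (((z of bracket1 in the frame of slot1 between -0.006 and 0.0025 m and x of bracket1 in the frame of slot1 between -0.007 and 0.004 m and horizontal distance between bracket1 and slot1 below 0.012 m and angle between bracket1's own z axis and vertical below 0.1 rad) or (z of bracket1 in the frame of slot2 between -0.006 and 0.0025 m and x of bracket1 in the frame of slot2 between -0.007 and 0.004 m and horizontal distance between bracket1 and slot2 below 0.012 m and angle between bracket1's own z axis and vertical below 0.1 rad) or (z of bracket1 in the frame of slot3 between -0.006 and 0.0025 m and x of bracket1 in the frame of slot3 between -0.007 and 0.004 m and horizontal distance between bracket1 and slot3 below 0.012 m and angle between bracket1's own z axis and vertical below 0.1 rad)) and ((z of bracket2 in the frame of slot1 between -0.006 and 0.0025 m and x of bracket2 in the frame of slot1 between -0.007 and 0.004 m and horizontal distance between bracket2 and slot1 below 0.012 m and angle between bracket2's own z axis and vertical below 0.1 rad) or (z of bracket2 in the frame of slot2 between -0.006 and 0.0025 m and x of bracket2 in the frame of slot2 between -0.007 and 0.004 m and horizontal distance between bracket2 and slot2 below 0.012 m and angle between bracket2's own z axis and vertical below 0.1 rad) or (z of bracket2 in the frame of slot3 between -0.006 and 0.0025 m and x of bracket2 in the frame of slot3 between -0.007 and 0.004 m and horizontal distance between bracket2 and slot3 below 0.012 m and angle between bracket2's own z axis and vertical below 0.1 rad)) and ((z of bracket3 in the frame of slot1 between -0.006 and 0.0025 m and x of bracket3 in the frame of slot1 between -0.007 and 0.004 m and horizontal distance between bracket3 and slot1 below 0.012 m and angle between bracket3's own z axis and vertical below 0.1 rad) or (z of bracket3 in the frame of slot2 between -0.006 and 0.0025 m and x of bracket3 in the frame of slot2 between -0.007 and 0.004 m and horizontal distance between bracket3 and slot2 below 0.012 m and angle between bracket3's own z axis and vertical below 0.1 rad) or (z of bracket3 in the frame of slot3 between -0.006 and 0.0025 m and x of bracket3 in the frame of slot3 between -0.007 and 0.004 m and horizontal distance between bracket3 and slot3 below 0.012 m and angle between bracket3's own z axis and vertical below 0.1 rad))), for 0.3 s.
At the end, for the whole second after the job is handed in: Every bracket hangs upright and locked in a slot (within 2.5 mm of fully down, 12 mm sideways); every tin present stands upright in the pocket of a hung bracket, within 24 mm of its berth point, lid pressed in over 4.5 mm; all at rest (all of step 1 and ((horizontal distance between tin1 and berth1 below 0.024 m and z of tin1 in the frame of berth1 between -0.012 and 0.008 m) or (horizontal distance between tin1 and berth2 below 0.024 m and z of tin1 in the frame of berth2 between -0.012 and 0.008 m) or (horizontal distance between tin1 and berth3 below 0.024 m and z of tin1 in the frame of berth3 between -0.012 and 0.008 m)) and angle between each of tin1, tin2, tin3's own z axis and vertical below 0.12 rad and value of joint each of lid1, lid2, lid3 above 0.0045 m and linear speed of each of tin1, tin2, tin3, bracket1, bracket2, bracket3 below 0.02 m/s and ((horizontal distance between tin2 and berth1 below 0.024 m and z of tin2 in the frame of berth1 between -0.012 and 0.008 m) or (horizontal distance between tin2 and berth2 below 0.024 m and z of tin2 in the frame of berth2 between -0.012 and 0.008 m) or (horizontal distance between tin2 and berth3 below 0.024 m and z of tin2 in the frame of berth3 between -0.012 and 0.008 m)) and ((horizontal distance between tin3 and berth1 below 0.024 m and z of tin3 in the frame of berth1 between -0.012 and 0.008 m) or (horizontal distance between tin3 and berth2 below 0.024 m and z of tin3 in the frame of berth2 between -0.012 and 0.008 m) or (horizontal distance between tin3 and berth3 below 0.024 m and z of tin3 in the frame of berth3 between -0.012 and 0.008 m))); the robot touches nothing.
It fails at once if a bystander on the bench is pushed more than 5 cm or knocked away (distance of any of coupling, screwdriver, wrench, bowl, collar from where it was at the start of the episode above 0.05 m).
Of tin1, tin2, tin3 only 2 to 3 are there at a start; the rules pass over those that are not, and their reading is None.
At some moment in a run one of tin1, tin2, tin3 may be knocked a few centimetres aside while the robot is not near it.
It also fails if it takes over 210 s, if anything falls off the work surface, if the arm or the gripper's body presses on something with over 40 N, if the wrist force passes 120 N, or if a joint passes its speed limit or range.

## Working session

There is one attempt and no reset: what is moved stays moved. The work goes in short steps, Python scripts to look and compute and a tool call to move; the robot and the scene stay as the last step left them, time stands still between calls to the robot, and variables do not carry over. Pictures are saved under pics/ and viewed, and the job is handed in when it is done.

Besides the shell and the picture viewer there is one more tool, called after "Call:" as a command line: name --argument value ..., lists and objects as JSON in quotes. servo_tool: Moves the arm, as the interface text tells. Its arguments: {"type":"object","properties":{"rows":{"type":"array"}},"required":["rows"]}

```bash
mkdir -p pics; ls
python3 - <<'E'
from cell import ctrl
import cv2
print(ctrl.read_state())
for n in ("scene","top","wrist"):
    im=ctrl.get_image(n); cv2.imwrite(f"pics/{n}0.png",im[:,:,::-1]); print(n,ctrl.camera_info(n))
E
```

```text
pics
{'clock': 0.0, 'qpos': array([ 1.2611965 ,  0.62932435,  0.03842044,  1.51838208, -0.02700425,
        0.99632695, -0.02003658]), 'qd': array([ 1.29446317e-03, -1.20234853e-03, -7.16353252e-04,  2.37925058e-05,
        2.57026202e-04,  8.43736735e-04,  1.88294960e-03]), 'tau': array([-2.15667596e-04, -5.63405585e+01,  1.22576125e+00, -1.93445849e+01,
        1.08869458e-02,  1.04131954e-02,  1.08301779e-05]), 'eef_pos': array([ 156.79099534, -630.14551582,  230.39832901]), 'tool_rot': array([-3.13709677,  1.56887283,  1.81907023]), 'force': array([0.93845304, 0.03527218, 0.19001014]), 'torque': array([ 0.00805905, -0.015122  ,  0.0024077 ]), 'width': 85.44517092627285}
scene {'fovy': 44.71187201589554, 'cx': 279.4819009029757, 'cy': 210.29816454693255, 'k1': 0.004701555000709464, 'R': array([[-0.7836036 ,  0.62121848,  0.00727977],
       [ 0.40942686,  0.52519236, -0.74601784],
       [-0.46726335, -0.58160174, -0.66588616]]), 't': array([ 399.93932468, -170.29089077, 1577.68923442])}
top {'fovy': 57.25760419269387, 'cx': 274.7042445395006, 'cy': 215.7878680006227, 'k1': -0.03419003578283464, 'R': array([[ 0.01671532, -0.99962463,  0.02170725],
       [-0.99273575, -0.01917941, -0.11877657],
       [ 0.11914832, -0.01956417, -0.9926837 ]]), 't': array([ -38.65606714,  496.55388983, 1304.02351735])}
wrist {'fovy': 62.34889693368069, 'cx': 278.8926989369032, 'cy': 213.25847623613535, 'k1': -0.08869643479970929, 'R': array([[ 0.24159994, -0.97037476, -0.00151718],
       [-0.92754387, -0.23139491,  0.29345999],
       [-0.28511723, -0.06949267, -0.95597015]]), 't': array([-649.01911792,  -37.41471449,  379.08271353])}
```

View pics/scene0.png

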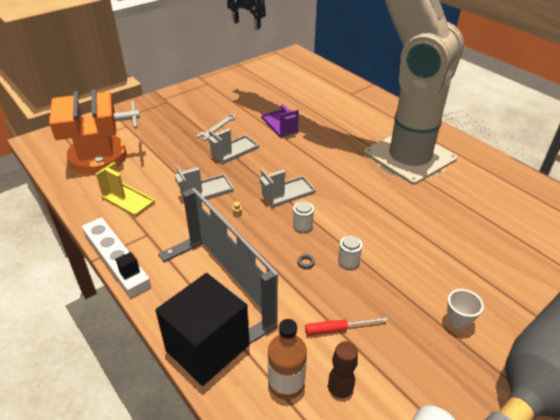

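View pics/top0.png

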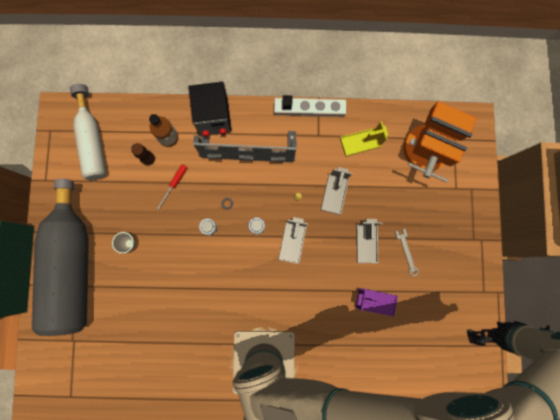

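View pics/wrist0.png

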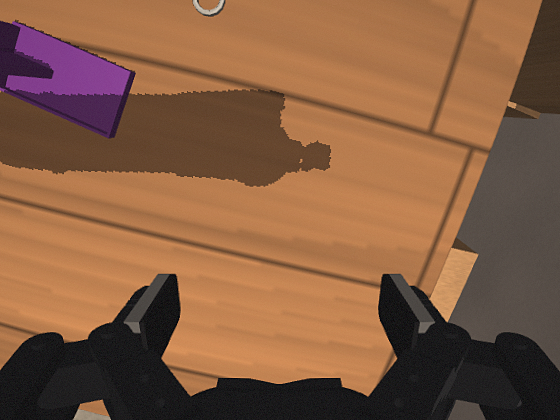

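```bash
cat > h.py <<'E'
import numpy as np, cv2
from cell import ctrl
from scipy.optimize import minimize
from scipy.spatial.transform import Rotation as Ro
def proj(P,ci):
    P=np.atleast_2d(P)@np.array(ci['R']).T+np.array(ci['t']); s=P[:,:2]/P[:,2:]
    f=210/np.tan(np.radians(ci['fovy']/2)); r2=(s**2).sum(1,keepdims=True)
    return s*(1+ci['k1']*r2)*f+[ci['cx'],ci['cy']]
def ray(px,ci):
    f=210/np.tan(np.radians(ci['fovy']/2)); d=(np.array(px,float)-[ci['cx'],ci['cy']])/f
    s=d.copy()
    for _ in range(20): s=d/(1+ci['k1']*(s@s))
    R=np.array(ci['R']); t=np.array(ci['t'])
    return -R.T@t, R.T@np.array([s[0],s[1],1])
def onz(px,z,ci):
    c,d=ray(px,ci); return c+d*(z-c[2])/d[2]
def box(a,b): return np.array([[x,y,z] for x in (a[0],b[0]) for y in (a[1],b[1]) for z in (a[2],b[2])],float)
BR=[box((-135,-36,0),(0,36,4)),box((-135,-36,0),(-132,36,14)),box((-135,-36,0),(0,-33,14)),box((-135,33,0),(0,36,14)),
 box((-4,-33,0),(0,33,85)),box((-54,-5,0),(-4,5,85)),box((0,-18,66),(12.5,18,72)),box((8.5,-18,52),(12.5,18,72))]
a=np.arange(24)*np.pi/12
cyl=lambda r,z0,z1:np.array([[r*np.cos(t),r*np.sin(t),z] for t in a for z in (z0,z1)])
TIN=[cyl(26,0,60),cyl(20,60,68)]
TINH=[cyl(26,0,60),cyl(20,60,62)]
def render(parts,pose,ci):
    x,y,z,yaw=pose; R=Ro.from_euler('z',yaw).as_matrix()
    m=np.zeros((840,1120),np.uint8)
    for p in parts:
        u=proj(p@R.T+[x,y,z],ci)*2+.5
        cv2.fillConvexPoly(m,cv2.convexHull(np.round(u*16).astype(np.int32)),1,shift=4)
    return cv2.resize(m.astype(np.float32),(560,420),interpolation=cv2.INTER_AREA)
def fit(parts,pose,obs,free=(0,1,3),steps=(12,12,0,.15)):
    pose=np.array(pose,float)
    def cost(v):
        p=pose.copy(); p[list(free)]+=v*np.array(steps)[list(free)]
        c=0
        for reg,ci in obs:
            r=render(parts,p,ci); g=reg.astype(np.float32)
            c+=1-np.minimum(r,g).sum()/max(np.maximum(r,g).sum(),1)
        return c/len(obs)
    best=None
    for s in range(2):
        o=minimize(cost,np.zeros(len(free)),method='Nelder-Mead',options=dict(initial_simplex=np.vstack([np.zeros(len(free)),np.eye(len(free))*(1 if s==0 else -.4)]),xatol=.01,fatol=1e-4))
        pose[list(free)]+=o.x*np.array(steps)[list(free)]
    return pose,o.fun
def st():
    s=ctrl.read_state(); print('t',round(s['clock'],2),'eef',s['eef_pos'].round(1),'rot',s['tool_rot'].round(3),'F',s['force'].round(1),'w',round(s['width'],1)); return s
def save(n,name):
    im=ctrl.get_image(n); cv2.imwrite(f"pics/{name}.png",im[:,:,::-1]); return im
E
python3 - <<'E'
from h import *
import pickle
ci={n:ctrl.camera_info(n) for n in ('top','scene')}
out={}
for n in ('top','scene'):
    ctrl.get_image(n)
    for l in ('bracket1','tin1','rack','slot1','slot2','slot3'):
        if l.startswith('slot'):
            r=ctrl.mark_of(l,n); 
            for d in r[:4]: print(n,l,round(d['conf'],2),np.round(d['point'],1), onz(d['point'],60,ci[n]).round(1))
        else:
            r=ctrl.silhouettes(l,n); out[n,l]=r
            for d in r: print(n,l,round(d['conf'],2),np.round(d['extent'],1), onz(d['extent'][:2],20,ci[n]).round(0))
pickle.dump(out,open('sil.pkl','wb'))
E
```

```text
top bracket1 0.97 [378.2 303.2  46.3  27.6] [ 203. -391.   20.]
top bracket1 0.83 [367.1 241.2  28.1  45.9] [ 415. -354.   20.]
top bracket1 0.78 [292.5 238.6  32.6  47.8] [420. -93.  20.]
top bracket1 0.71 [365.2 140.1  47.2  27.8] [ 780. -352.   20.]
top bracket1 0.59 [337.  191.8  31.6  43.5] [ 588. -249.   20.]
top bracket1 0.32 [205.4 224.9  13.8  11.6] [462. 210.  20.]
top tin1 0.68 [207.3 226.6  18.   16.9] [456. 204.  20.]
top tin1 0.57 [255.3 227.8  14.4  18. ] [455.  37.  20.]
top tin1 0.38 [406.1 255.3  25.5  44.1] [ 368. -491.   20.]
top tin1 0.3 [246.3 146.8 103.   32.7] [744.  76.  20.]
top rack 0.66 [246.4 144.9 101.4  31.6] [751.  75.  20.]
top slot1 0.78 [280.7 161.2] [683.7 -46.6  60. ]
top slot1 0.7 [246.7 157.9] [692.8  70.8  60. ]
top slot1 0.63 [214.5 152.3] [710.2 182.4  60. ]
top slot2 0.78 [280.7 161.2] [683.7 -46.6  60. ]
top slot2 0.7 [246.7 157.9] [692.8  70.8  60. ]
top slot2 0.63 [214.5 152.3] [710.2 182.4  60. ]
top slot3 0.78 [280.7 161.2] [683.7 -46.6  60. ]
top slot3 0.7 [246.7 157.9] [692.8  70.8  60. ]
top slot3 0.63 [214.5 152.3] [710.2 182.4  60.
[... 261 characters left out ...]
.]
scene tin1 0.58 [302.4 215.4  24.   28.9] [453.  25.  20.]
scene tin1 0.56 [348.1 253.8  27.1  34.8] [456. 198.  20.]
scene tin1 0.35 [202.2 181.3  55.6  28.2] [ 584. -259.   20.]
scene rack 0.75 [217.8 266.  119.8 154. ] [726.  37.  20.]
scene slot1 0.72 [234.2 261.4] [706.   80.3  60. ]
scene slot1 0.66 [263.8 288.8] [701.2 185.5  60. ]
scene slot1 0.58 [209.  230.9] [697.3 -39.3  60. ]
scene slot2 0.72 [234.2 261.4] [706.   80.3  60. ]
scene slot2 0.66 [263.8 288.8] [701.2 185.5  60. ]
scene slot2 0.58 [209.  230.9] [697.3 -39.3  60. ]
scene slot3 0.72 [234.2 261.4] [706.   80.3  60. ]
scene slot3 0.66 [263.8 288.8] [701.2 185.5  60. ]
scene slot3 0.58 [209.  230.9] [697.3 -39.3  60. ]
```

Run:
```python
from h import *
import pickle
o=pickle.load(open('sil.pkl','rb'))
ci={n:ctrl.camera_info(n) for n in ('top','scene')}
def pick(n,l,xy):
    b=min(o[n,l],key=lambda d:np.hypot(*(onz(d['extent'][:2],20,ci[n])[:2]-xy))); return (b['region'],ci[n])
for name,xy,yaw in (('A',(420,-85),-.2),('B',(415,-350),0),('C',(588,-248),-.2)):
    ob={n:pick(n,'bracket1',xy) for n in ('top','scene')}
    p0=(xy[0]+60*np.cos(yaw),xy[1]+60*np.sin(yaw),0,yaw)
    for k in (['top'],['scene'],['top','scene']):
        p,c=fit(BR,p0,[ob[n] for n in k]); print(name,k,p.round(3),round(c,3))
for name,xy in (('T1',(455,30)),('T2',(456,200))):
    ob={n:pick(n,'tin1',xy) for n in ('top','scene')}
    for k in (['top'],['scene'],['top','scene']):
        p,c=fit(TIN,(*xy,0,0),[ob[n] for n in k],free=(0,1)); print(name,k,p.round(1),round(c,3))
```

```text
A ['top'] [ 4.74671e+02 -1.05308e+02  0.00000e+00 -1.93000e-01] 0.048
A ['scene'] [ 4.75553e+02 -9.90910e+01  0.00000e+00 -1.67000e-01] 0.051
A ['top', 'scene'] [ 4.74648e+02 -1.02827e+02  0.00000e+00 -1.81000e-01] 0.064
B ['top'] [ 4.77084e+02 -3.56031e+02  0.00000e+00 -4.00000e-03] 0.042
B ['scene'] [ 4.77567e+02 -3.50234e+02  0.00000e+00  1.60000e-02] 0.055
B ['top', 'scene'] [ 4.77148e+02 -3.55568e+02  0.00000e+00 -1.20000e-02] 0.065
C ['top'] [ 6.50344e+02 -2.55843e+02  0.00000e+00 -2.17000e-01] 0.067
C ['scene'] [ 6.50510e+02 -2.54621e+02  0.00000e+00 -2.21000e-01] 0.23
C ['top', 'scene'] [ 6.50162e+02 -2.55769e+02  0.00000e+00 -2.19000e-01] 0.151
T1 ['top'] [460.6  34.5   0.    0. ] 0.056
T1 ['scene'] [463.   37.3   0.    0. ] 0.048
T1 ['top', 'scene'] [460.7  34.6   0.    0. ] 0.066
T2 ['top'] [456.  200.6   0.    0. ] 0.1
T2 ['scene'] [456.4 201.9   0.    0. ] 0.045
T2 ['top', 'scene'] [455.9 201.2   0.    0. ] 0.078
```

Run:
```python
from h import *
for n in('top','scene'):
    im=cv2.imread(f'pics/{n}0.png')
    c=im[90:170,180:310] if n=='top' else im[170:330,150:290]
    cv2.imwrite(f'pics/crop_{n}.png',cv2.resize(c,None,fx=5 if n=='top' else 3.7,fy=5 if n=='top' else 3.7,interpolation=cv2.INTER_CUBIC))
c=ctrl.camera_info('wrist');s=st()
R=np.array(c['R']);t=np.array(c['t']);C=-R.T@t
M=Ro.from_euler('xyz',s['tool_rot']).as_matrix()
print('cam in tool',(M.T@(C-s['eef_pos'])).round(1)); print((R@M).round(3)); print(M.round(3))
```

```text
t 0.85 eef [ 156.9 -630.8  231.3] rot [ 0.756  1.571 -0.571] F [0.4 0.1 0.3] w 85.4
cam in tool [-141.8   75.6   -0.2]
[[ 0.     0.     1.   ]
 [-0.293 -0.956  0.   ]
 [ 0.956 -0.293 -0.   ]]
[[ 0.     0.97   0.241]
 [-0.     0.241 -0.97 ]
 [-1.     0.     0.   ]]
```

View pics/crop_top.png

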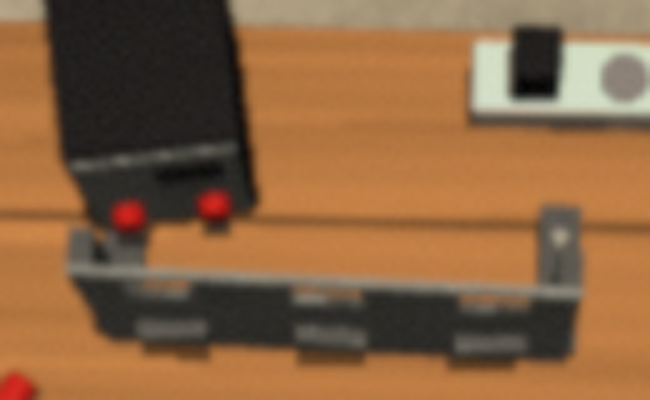

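View pics/crop_scene.png

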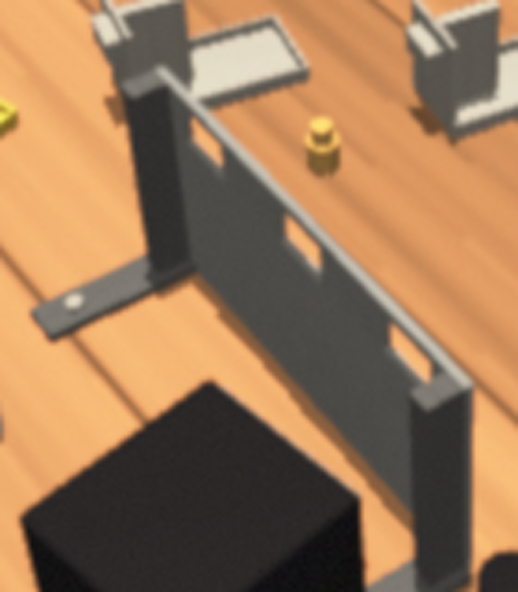

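Run:
```python
from h import *
ci={n:ctrl.camera_info(n) for n in ('top','scene')}
for px in ((199,135),(231,131)): print(onz(px,0,ci['top']).round(0))
for px in ((195,123),(228,119)):
    print([onz(px,z,ci['top']).round(0) for z in (60,80,100,140,180)])
# scene: top corners
for px in ((207,273),(247,304),(160,310)): print([onz(px,z,ci['scene'])[:2].round(0) for z in (60,80,100,140,180)])
T=[(193.8,144.8),(296,148.8)]
A,B=[onz(p,164,ci['top']) for p in T]; print(A,B,np.hypot(*(A-B)[:2]), np.arctan2(-(A-B)[0],(A-B)[1]))
S=[(192.5,189.5),(276,274)]
A,B=[onz(p,164,ci['scene']) for p in S]; print(A,B,np.hypot(*(A-B)[:2]), np.arctan2((A-B)[0],-(A-B)[1]))
```

```text
[791. 250.   0.]
[809. 134.   0.]
[array([814., 254.,  60.]), array([807., 250.,  80.]), array([799., 246., 100.]), array([785., 238., 140.]), array([770., 230., 180.])]
[array([831., 140.,  60.]), array([823., 138.,  80.]), array([816., 135., 100.]), array([801., 131., 140.]), array([785., 127., 180.])]
[array([773.,  72.]), array([781.,  88.]), array([789., 104.]), array([806., 136.]), array([822., 168.])]
[array([754., 196.]), array([762., 209.]), array([771., 222.]), array([788., 249.]), array([805., 275.])]
[array([904.,  98.]), array([909., 113.]), array([914., 128.]), array([924., 159.]), array([934., 190.])]
[703.50824494 234.10861112 164.        ] [697.64350774 -91.4204572  164.        ] 325.5818936315209 -0.018014068094497515
[703.86473547 -83.65666503 164.        ] [710.75942346 239.88876716 164.        ] 323.61888605529896 -0.021306573813826696
```

```bash
cat >> h.py <<'E'
import json
def tgt(yaw): 
    c,s=np.cos(yaw),np.sin(yaw); return np.array([[0,c,s],[0,s,-c],[-1,0,0.]])
def plan(path,fing,start=None,step=58,maxdeg=5.9):
    """path: list of (x,y,z,yaw[,step]) ; prints rows in calls of 5"""
    if start is None:
        s=ctrl.read_state(); P=s['eef_pos'].copy(); M=Ro.from_euler('xyz',s['tool_rot']).as_matrix()
    else: P=np.array(start[:3],float); M=tgt(start[3])
    rows=[]
    for w in path:
        T=np.array(w[:3],float); G=tgt(w[3]); sp=w[4] if len(w)>4 else step
        rv=Ro.from_matrix(M.T@G).as_rotvec(); d=T-P
        n=max(1,int(np.ceil(np.linalg.norm(d)/sp-1e-6)),int(np.ceil(np.degrees(np.linalg.norm(rv))/maxdeg-1e-6)))
        for i in range(n):
            v=M.T@((T-P)/(n-i))/750; r=np.degrees(rv/n)/6
            v=v.round(4); r=r.round(3)
            P=P+M@v*750; M=M@Ro.from_rotvec(np.radians(r*6)).as_matrix()
            row={k:float(x) for k,x in zip(('dx','dy','dz','wx','wy','wz'),[*v,*r]) if abs(x)>1e-9}
            row['fingers']=fing; rows.append(row)
    for i in range(0,len(rows),5): print(json.dumps(rows[i:i+5]))
E
python3 - <<'E'
from h import *
st(); plan([(157,-631,300,0.241),(450,-250,430,0),(580,20,430,0)],0)
E
```

```text
t 0.85 eef [ 156.9 -630.8  231.3] rot [ 0.756  1.571 -0.571] F [0.4 0.1 0.3] w 85.4
[{"dx": -0.0458, "dz": 0.0001, "wx": 0.013, "fingers": 0}, {"dx": -0.0457, "dz": 0.0002, "wx": 0.013, "fingers": 0}, {"dx": -0.0193, "dy": 0.0556, "dz": -0.0444, "wx": 0.256, "fingers": 0}, {"dx": -0.0193, "dy": 0.0544, "dz": -0.0459, "wx": 0.256, "fingers": 0}, {"dx": -0.0193, "dy": 0.0532, "dz": -0.0474, "wx": 0.256, "fingers": 0}]
[{"dx": -0.0192, "dy": 0.0519, "dz": -0.0488, "wx": 0.256, "fingers": 0}, {"dx": -0.0193, "dy": 0.0506, "dz": -0.0502, "wx": 0.256, "fingers": 0}, {"dx": -0.0192, "dy": 0.0492, "dz": -0.0515, "wx": 0.256, "fingers": 0}, {"dx": -0.0193, "dy": 0.0478, "dz": -0.0528, "wx": 0.256, "fingers": 0}, {"dx": -0.0192, "dy": 0.0463, "dz": -0.054, "wx": 0.256, "fingers": 0}]
[{"dx": -0.0193, "dy": 0.0449, "dz": -0.0552, "wx": 0.256, "fingers": 0}, {"dy": 0.0289, "dz": -0.06, "fingers": 0}, {"dy": 0.0289, "dz": -0.06, "fingers": 0}, {"dy": 0.0289, "dz": -0.06, "fingers": 0}, {"dy": 0.0288, "dz": -0.06, "fingers": 0}]
[{"dy": 0.0289, "dz": -0.06, "fingers": 0}, {"dy": 0.0288, "dz": -0.0601, "fingers": 0}]
```

Call:
servo_tool --rows '[{"dx":-0.046,"wx":0.77,"fingers":0},{"dx":-0.046,"wx":0.77,"fingers":0},{"wx":0.77,"fingers":0},{"dx":-0.019,"dy":0.043,"dz":-0.056,"fingers":0},{"dx":-0.019,"dy":0.043,"dz":-0.056,"fingers":0}]'

```text
schema error: expected keys dx, dy, dz, wx, wy, wz, fingers
```

Call:
servo_tool --rows '[{"dx":-0.019,"dy":0.043,"dz":-0.056,"fingers":0},{"dx":-0.019,"dy":0.043,"dz":-0.056,"fingers":0},{"dx":-0.019,"dy":0.043,"dz":-0.056,"fingers":0},{"dx":-0.019,"dy":0.043,"dz":-0.056,"fingers":0},{"dx":-0.019,"dy":0.043,"dz":-0.056,"fingers":0}]'

```text
schema error: expected keys dx, dy, dz, wx, wy, wz, fingers
```

Call:
servo_tool --rows '[{"dx":-0.019,"dy":0.043,"dz":-0.056,"fingers":0},{"dx":-0.019,"dy":0.043,"dz":-0.056,"fingers":0},{"dy":0.035,"dz":-0.072,"fingers":0},{"dy":0.035,"dz":-0.072,"fingers":0},{"dy":0.035,"dz":-0.072,"fingers":0}]'

```text
schema error: expected keys dx, dy, dz, wx, wy, wz, fingers
```

Call:
servo_tool --rows '[{"dy":0.035,"dz":-0.072,"fingers":0},{"dy":0.035,"dz":-0.072,"fingers":0},{"fingers":0},{"fingers":0}]'

```text
schema error: expected keys dx, dy, dz, wx, wy, wz, fingers
```

Run:
```python
from h import *
st(); c=ctrl.camera_info('wrist'); save('wrist','w1'); print(c)
```

```text
t 0.85 eef [ 156.9 -630.8  231.3] rot [ 0.756  1.571 -0.571] F [0.4 0.1 0.3] w 85.4
{'fovy': 62.34889693368069, 'cx': 278.8926989369032, 'cy': 213.25847623613535, 'k1': -0.08869643479970929, 'R': array([[ 2.41578558e-01, -9.70381265e-01, -2.40199394e-05],
       [-9.27668331e-01, -2.30952342e-01,  2.93415206e-01],
       [-2.84730166e-01, -7.08605398e-02, -9.55985103e-01]]), 't': array([-649.84716431,  -37.32403748,  378.86189721])}
```

View pics/w1.png

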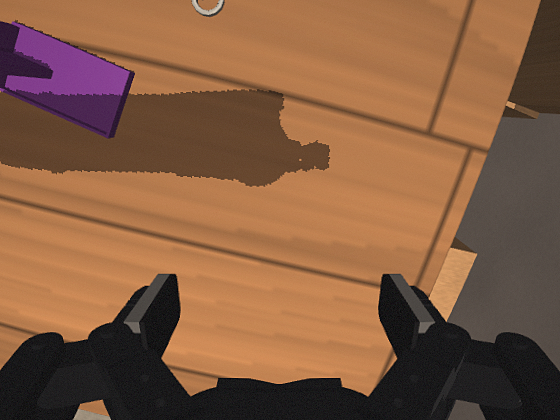

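All seven keys are required. Resending.

Call:
servo_tool --rows '[{"dx":-0.046,"dy":0,"dz":0,"wx":0.77,"wy":0,"wz":0,"fingers":0},{"dx":-0.046,"dy":0,"dz":0,"wx":0.77,"wy":0,"wz":0,"fingers":0},{"dx":0,"dy":0,"dz":0,"wx":0.77,"wy":0,"wz":0,"fingers":0},{"dx":-0.019,"dy":0.043,"dz":-0.056,"wx":0,"wy":0,"wz":0,"fingers":0},{"dx":-0.019,"dy":0.043,"dz":-0.056,"wx":0,"wy":0,"wz":0,"fingers":0}]'

```text
clock: 1.52
eef_pos: [221.8, -545.7, 328.9]
tool_rot: [2.738, 1.57, 1.167]
force: [0.6, 0.9, -0.3]
width: 85.2
```

Call:
servo_tool --rows '[{"dx":-0.019,"dy":0.043,"dz":-0.056,"wx":0,"wy":0,"wz":0,"fingers":0},{"dx":-0.019,"dy":0.043,"dz":-0.056,"wx":0,"wy":0,"wz":0,"fingers":0},{"dx":-0.019,"dy":0.043,"dz":-0.056,"wx":0,"wy":0,"wz":0,"fingers":0},{"dx":-0.019,"dy":0.043,"dz":-0.056,"wx":0,"wy":0,"wz":0,"fingers":0},{"dx":-0.019,"dy":0.043,"dz":-0.056,"wx":0,"wy":0,"wz":0,"fingers":0}]'

```text
clock: 2.15
eef_pos: [383.0, -334.9, 400.8]
tool_rot: [0.957, 1.57, -0.612]
force: [0.9, -0.2, -0.2]
width: 85.2
```

Call:
servo_tool --rows '[{"dx":-0.019,"dy":0.043,"dz":-0.056,"wx":0,"wy":0,"wz":0,"fingers":0},{"dx":-0.019,"dy":0.043,"dz":-0.056,"wx":0,"wy":0,"wz":0,"fingers":0},{"dx":0,"dy":0.035,"dz":-0.072,"wx":0,"wy":0,"wz":0,"fingers":0},{"dx":0,"dy":0.035,"dz":-0.072,"wx":0,"wy":0,"wz":0,"fingers":0},{"dx":0,"dy":0.035,"dz":-0.072,"wx":0,"wy":0,"wz":0,"fingers":0}]'

```text
clock: 2.78
eef_pos: [525.5, -88.4, 428.9]
tool_rot: [1.216, 1.57, -0.354]
force: [0.7, -0.4, -0.2]
width: 85.5
```

Call:
servo_tool --rows '[{"dx":0,"dy":0.035,"dz":-0.072,"wx":0,"wy":0,"wz":0,"fingers":0},{"dx":0,"dy":0.035,"dz":-0.072,"wx":0,"wy":0,"wz":0,"fingers":0},{"dx":0,"dy":0,"dz":0,"wx":0,"wy":0,"wz":0,"fingers":0},{"dx":0,"dy":0,"dz":0,"wx":0,"wy":0,"wz":0,"fingers":0}]'

```text
clock: 3.28
eef_pos: [577.0, 17.4, 428.4]
tool_rot: [-0.482, 1.57, -2.051]
force: [-0.2, -1.0, -0.2]
width: 85.7
```

```bash
sed -i "s/if abs(x)>1e-9}/}/" h.py
python3 - <<'E'
from h import *
st(); c=ctrl.camera_info('wrist'); save('wrist','w2'); print(c)
E
```

```text
t 3.27 eef [577.   17.4 428.4] rot [-0.482  1.57  -2.051] F [-0.2 -1.  -0.2] w 85.7
{'fovy': 62.34889693368069, 'cx': 278.8926989369032, 'cy': 213.25847623613535, 'k1': -0.08869643479970929, 'R': array([[ 1.89434471e-03, -9.99997873e-01,  8.15464121e-04],
       [-9.55795123e-01, -1.57083845e-03,  2.94029275e-01],
       [-2.94027368e-01, -1.33640943e-03, -9.55796066e-01]]), 't': array([ 16.17014283, 456.17347749, 736.82557517])}
```

View pics/w2.png

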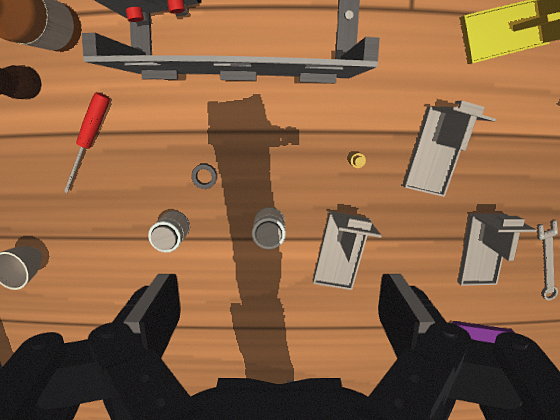

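Run:
```python
from h import *
import pickle
im=cv2.imread('pics/w2.png'); cv2.imwrite('pics/w2c.png',cv2.resize(im[20:95,70:390],None,fx=2.5,fy=4,interpolation=cv2.INTER_CUBIC))
ci=ctrl.camera_info('wrist')
for l in ('bracket1','tin1'):
    r=ctrl.silhouettes(l,'wrist')
    for d in r:
        e=d['extent']; g=onz(e[:2],20,ci); print(l,round(d['conf'],2),np.round(e,0),g.round(0))
        if l=='bracket1':
            for p0 in ((474.6,-103,0,-.18),(477,-355.6,0,0),(650,-256,0,-.22)):
                if np.hypot(p0[0]-60-g[0],p0[1]-g[1])<80:
                    p,c=fit(BR,p0,[(d['region'],ci)]); print('  fit',p.round(3),round(c,3))
        elif 430<g[0]<500 and 0<g[1]<260:
            p,c=fit(TIN,(g[0],g[1],0,0),[(d['region'],ci)],free=(0,1)); print('  fit',p.round(1),round(c,3))
ctrl.get_image
for d in ctrl.mark_of('slot1','wrist')[:4]: print(d['conf'],d['point'],onz(d['point'],60,ci))
```

```text
bracket1 0.9 [484. 334.  58.  19.] [ 235. -385.   20.]
bracket1 0.71 [446. 149.  86.  90.] [ 591. -253.   20.]
  fit [ 6.50648e+02 -2.56433e+02  0.00000e+00 -2.16000e-01] 0.045
bracket1 0.65 [510.  32.  99.  63.] [ 773. -336.   20.]
bracket1 0.6 [500. 249.  78.  75.] [ 416. -379.   20.]
  fit [ 4.77496e+02 -3.55355e+02  0.00000e+00  1.00000e-03] 0.036
bracket1 0.52 [230.  43. 298.  86.] [746.  88.  20.]
tin1 0.9 [170. 230.  44.  39.] [455. 200.  20.]
  fit [456.5 198.3   0.    0. ] 0.036
tin1 0.56 [267. 227.  39.  41.] [459.  37.  20.]
  fit [462.   33.4   0.    0. ] 0.052
tin1 0.23 [230.  41. 296.  82.] [748.  89.  20.]
0.9 [239.2, 72.0] [700.66468001  71.4370927   60.        ]
0.66 [316.5, 73.8] [698.27505475 -35.85792631  60.        ]
```

View pics/w2c.png

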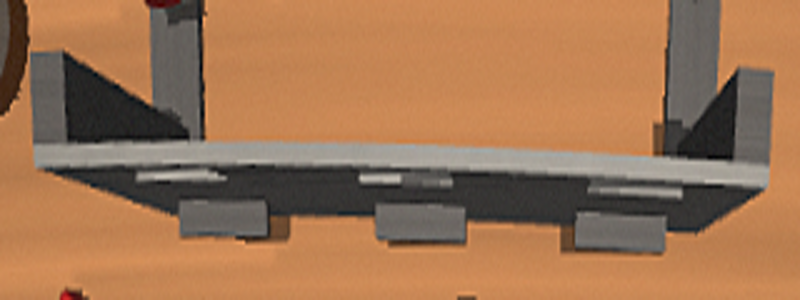

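Run:
```python
from h import *
ci=ctrl.camera_info('wrist')
f=lambda u,v:(70+u/2.5-.0,20+v/4)
L=onz(f(36,165),164,ci);R=onz(f(768,186),164,ci); B=onz(f(697,233),0,ci)
d=L-R;print(L,R,np.hypot(*d[:2]),'yaw',np.arctan2(-d[0],d[1]),'mid',(L+R)/2,B)
for a,b in (((182,234),(267,235)),((378,239),(466,241)),((577,247),(664,250))):
    A=onz(f(*a),68,ci);C=onz(f(*b),68,ci);print('catch front mid',((A+C)/2).round(1),np.hypot(*(A-C)[:2]).round(1))
for px in ((165,74),(165,75)): pass
```

```text
[707.49811719 236.07550537 164.        ] [697.80232715 -92.62825586 164.        ] 328.8467287219868 yaw -0.029488495777179997 mid [702.65022217  71.72362476 164.        ] [697.79405527 -92.83921859   0.        ]
catch front mid [693.4 181.3  68. ] 48.1
catch front mid [689.8  71.4  68. ] 48.5
catch front mid [686.9 -37.8  68. ] 48.0
```

Run:
```python
from h import *
st(); plan([(446,-99.5,130,-.19),(446,-99.5,48,-.19,30)],0)
```

```text
t 3.48 eef [576.9  16.2 428.9] rot [ 0.527  1.57  -1.045] F [-0.4  0.1  0.5] w 85.7
[{"dx": 0.0664, "dy": -0.0291, "dz": 0.0257, "wx": 0.301, "wy": 0.001, "wz": -0.001, "fingers": 0}, {"dx": 0.0664, "dy": -0.0283, "dz": 0.0266, "wx": 0.301, "wy": 0.001, "wz": -0.001, "fingers": 0}, {"dx": 0.0664, "dy": -0.0274, "dz": 0.0275, "wx": 0.301, "wy": 0.001, "wz": -0.001, "fingers": 0}, {"dx": 0.0665, "dy": -0.0265, "dz": 0.0284, "wx": 0.301, "wy": 0.001, "wz": -0.001, "fingers": 0}, {"dx": 0.0664, "dy": -0.0256, "dz": 0.0292, "wx": 0.301, "wy": 0.001, "wz": -0.001, "fingers": 0}]
[{"dx": 0.0665, "dy": -0.0247, "dz": 0.0299, "wx": 0.301, "wy": 0.001, "wz": -0.001, "fingers": 0}, {"dx": 0.0364, "dy": 0.0, "dz": 0.0, "wx": -0.0, "wy": 0.0, "wz": 0.001, "fingers": 0}, {"dx": 0.0364, "dy": 0.0, "dz": 0.0, "wx": -0.0, "wy": 0.0, "wz": 0.001, "fingers": 0}, {"dx": 0.0365, "dy": 0.0001, "dz": 0.0, "wx": -0.0, "wy": 0.0, "wz": 0.001, "fingers": 0}]
```

Call:
servo_tool --rows '[{"dx":0.0664,"dy":-0.0291,"dz":0.0257,"wx":0.301,"wy":0,"wz":0,"fingers":0},{"dx":0.0664,"dy":-0.0283,"dz":0.0266,"wx":0.301,"wy":0,"wz":0,"fingers":0},{"dx":0.0664,"dy":-0.0274,"dz":0.0275,"wx":0.301,"wy":0,"wz":0,"fingers":0},{"dx":0.0665,"dy":-0.0265,"dz":0.0284,"wx":0.301,"wy":0,"wz":0,"fingers":0},{"dx":0.0664,"dy":-0.0256,"dz":0.0292,"wx":0.301,"wy":0,"wz":0,"fingers":0}]'

```text
clock: 4.1
eef_pos: [467.6, -80.4, 178.8]
tool_rot: [1.427, 1.569, -0.303]
force: [0.5, -0.3, 0.1]
width: 85.3
```

Call:
servo_tool --rows '[{"dx":0.0665,"dy":-0.0247,"dz":0.0299,"wx":0.301,"wy":0,"wz":0,"fingers":0},{"dx":0,"dy":0,"dz":0,"wx":0,"wy":0,"wz":0,"fingers":0},{"dx":0,"dy":0,"dz":0,"wx":0,"wy":0,"wz":0,"fingers":0}]'

```text
clock: 4.47
eef_pos: [448.0, -98.3, 130.5]
tool_rot: [1.709, 1.568, -0.05]
force: [0.4, 0.1, 0.2]
width: 85.4
```

```bash
cat >> h.py <<'E'
def tcp():
    s=st(); M=Ro.from_euler('xyz',s['tool_rot']).as_matrix(); print('yaw',np.arctan2(M[1,1],M[0,1]).round(4),'tilt',np.degrees(np.arccos(-M[2,0])).round(2)); return s,M
E
python3 - <<'E'
from h import *
tcp(); im=save('wrist','w3')
ci=ctrl.camera_info('wrist')
for d in ctrl.silhouettes('bracket1','wrist')[:2]:
    p,c=fit(BR,(474.7,-105,0,-.19),[(d['region'],ci)]); print(d['conf'],p.round(3),c)
# overlay fin outline
v=cv2.imread('pics/w3.png')
R=Ro.from_euler('z',-.19).as_matrix()
for q in BR: cv2.polylines(v,[cv2.convexHull(proj(q@R.T+[474.7,-105,0],ci).astype(np.int32))],1,(0,255,0),1)
cv2.imwrite('pics/w3o.png',v)
E
```

```text
t 4.47 eef [448.  -98.3 130.5] rot [ 1.709  1.568 -0.05 ] F [0.4 0.1 0.2] w 85.4
yaw -0.188 tilt 0.14
0.66 [ 4.75728e+02 -1.04160e+02  0.00000e+00 -1.85000e-01] 0.016452133655548096
0.63 [ 4.747e+02 -1.050e+02  0.000e+00 -1.900e-01] 1.0
```

View pics/w3o.png

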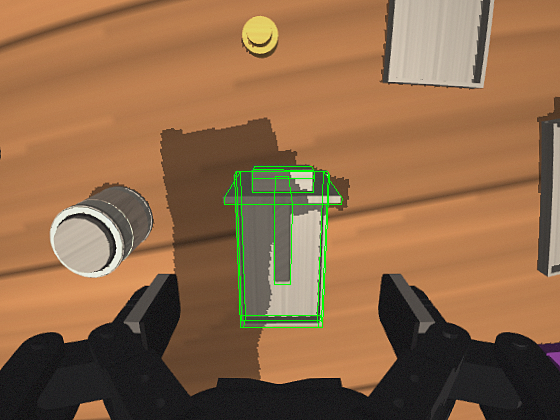

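Call:
servo_tool --rows '[{"dx":0.037,"dy":0,"dz":0,"wx":0,"wy":0,"wz":0,"fingers":0},{"dx":0.037,"dy":0,"dz":0,"wx":0,"wy":0,"wz":0,"fingers":0},{"dx":0.036,"dy":0,"dz":0,"wx":0,"wy":0,"wz":0,"fingers":0},{"dx":0,"dy":0,"dz":0,"wx":0,"wy":0,"wz":0,"fingers":0.5},{"dx":0,"dy":0,"dz":0,"wx":0,"wy":0,"wz":0,"fingers":1}]'

```text
clock: 5.2
eef_pos: [447.9, -97.8, 48.3]
tool_rot: [1.657, 1.568, -0.101]
force: [1.0, -0.1, -0.6]
width: 51.7
```

Call:
servo_tool --rows '[{"dx":0,"dy":0,"dz":0,"wx":0,"wy":0,"wz":0,"fingers":1},{"dx":0,"dy":0,"dz":0,"wx":0,"wy":0,"wz":0,"fingers":1},{"dx":0,"dy":0,"dz":0,"wx":0,"wy":0,"wz":0,"fingers":1},{"dx":0,"dy":0,"dz":0,"wx":0,"wy":0,"wz":0,"fingers":1}]'

```text
clock: 5.7
eef_pos: [447.0, -98.3, 47.7]
tool_rot: [1.44, 1.569, -0.318]
force: [-0.1, -1.5, 6.0]
width: 9.2
```

Run:
```python
from h import *
tcp()
```

```text
t 5.7 eef [447.  -98.3  47.7] rot [ 1.44   1.569 -0.318] F [-0.1 -1.5  6. ] w 9.2
yaw -0.1876 tilt 0.08
```

Run:
```python
from h import *
plan([(447,-98.3,150,-.1876),(447,-98.3,150,-.029),(620,184,150,-.029),(620,184,127,-.029)],1)
```

```text
[{"dx": -0.0682, "dy": 0.0001, "dz": 0.0, "wx": -0.0, "wy": 0.001, "wz": -0.006, "fingers": 1}, {"dx": -0.0682, "dy": -0.0, "dz": 0.0, "wx": -0.0, "wy": 0.001, "wz": -0.006, "fingers": 1}, {"dx": 0.0, "dy": -0.0, "dz": 0.0, "wx": -0.757, "wy": -0.0, "wz": -0.001, "fingers": 1}, {"dx": 0.0, "dy": -0.0, "dz": 0.0, "wx": -0.757, "wy": -0.0, "wz": -0.001, "fingers": 1}, {"dx": 0.0, "dy": 0.0366, "dz": -0.0638, "wx": -0.0, "wy": -0.0, "wz": 0.0, "fingers": 1}]
[{"dx": 0.0, "dy": 0.0366, "dz": -0.0638, "wx": -0.0, "wy": -0.0, "wz": 0.0, "fingers": 1}, {"dx": 0.0, "dy": 0.0366, "dz": -0.0638, "wx": -0.0, "wy": -0.0, "wz": 0.0, "fingers": 1}, {"dx": 0.0, "dy": 0.0366, "dz": -0.0638, "wx": -0.0, "wy": -0.0, "wz": 0.0, "fingers": 1}, {"dx": 0.0, "dy": 0.0366, "dz": -0.0639, "wx": -0.0, "wy": -0.0, "wz": 0.0, "fingers": 1}, {"dx": 0.0, "dy": 0.0366, "dz": -0.0638, "wx": -0.0, "wy": -0.0, "wz": 0.0, "fingers": 1}]
[{"dx": 0.0307, "dy": 0.0, "dz": -0.0, "wx": -0.001, "wy": -0.0, "wz": 0.001, "fingers": 1}]
```

Call:
servo_tool --rows '[{"dx":-0.04,"dy":0,"dz":0,"wx":0,"wy":0,"wz":0,"fingers":1},{"dx":-0.05,"dy":0,"dz":0,"wx":0,"wy":0,"wz":0,"fingers":1},{"dx":-0.046,"dy":0,"dz":0,"wx":-0.5,"wy":0,"wz":0,"fingers":1},{"dx":0,"dy":0,"dz":0,"wx":-0.5,"wy":0,"wz":0,"fingers":1},{"dx":0,"dy":0,"dz":0,"wx":-0.51,"wy":0,"wz":0,"fingers":1}]'

```text
clock: 6.32
eef_pos: [446.3, -97.9, 149.5]
tool_rot: [1.381, 1.57, -0.217]
force: [0.5, -0.3, -2.4]
width: 9.3
```

Call:
servo_tool --rows '[{"dx":0,"dy":0.018,"dz":-0.032,"wx":0,"wy":0,"wz":0,"fingers":1},{"dx":0,"dy":0.0366,"dz":-0.0638,"wx":0,"wy":0,"wz":0,"fingers":1},{"dx":0,"dy":0.0366,"dz":-0.0638,"wx":0,"wy":0,"wz":0,"fingers":1},{"dx":0,"dy":0.0366,"dz":-0.0638,"wx":0,"wy":0,"wz":0,"fingers":1},{"dx":0,"dy":0.0366,"dz":-0.0638,"wx":0,"wy":0,"wz":0,"fingers":1}]'

```text
clock: 6.95
eef_pos: [576.2, 115.2, 148.7]
tool_rot: [-1.129, 1.57, -2.729]
force: [1.2, -1.6, -2.1]
width: 9.2
```

Call:
servo_tool --rows '[{"dx":0,"dy":0.0366,"dz":-0.0638,"wx":0,"wy":0,"wz":0,"fingers":1},{"dx":0,"dy":0.0186,"dz":-0.0318,"wx":0,"wy":0,"wz":0,"fingers":1},{"dx":0.0307,"dy":0,"dz":0,"wx":0,"wy":0,"wz":0,"fingers":1},{"dx":0,"dy":0,"dz":0,"wx":0,"wy":0,"wz":0,"fingers":1},{"dx":0,"dy":0,"dz":0,"wx":0,"wy":0,"wz":0,"fingers":1}]'

```text
clock: 7.58
eef_pos: [619.4, 183.5, 126.2]
tool_rot: [-0.73, 1.57, -2.331]
force: [-0.4, -0.1, -2.6]
width: 9.3
```

Run:
```python
from h import *
tcp(); save('wrist','w4'); save('scene','s4')
```

```text
t 7.58 eef [619.4 183.5 126.2] rot [-0.73   1.57  -2.331] F [-0.4 -0.1 -2.6] w 9.3
yaw -0.0298 tilt 0.04
```

View pics/w4.png

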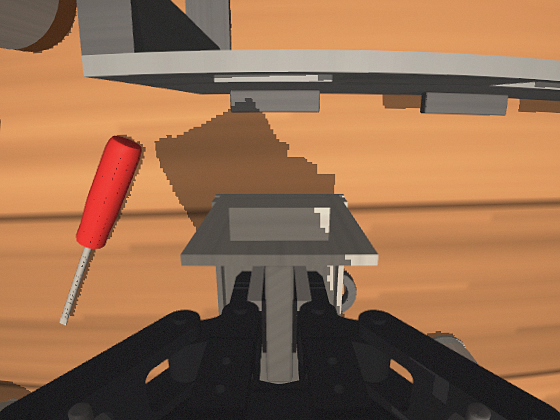

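View pics/s4.png

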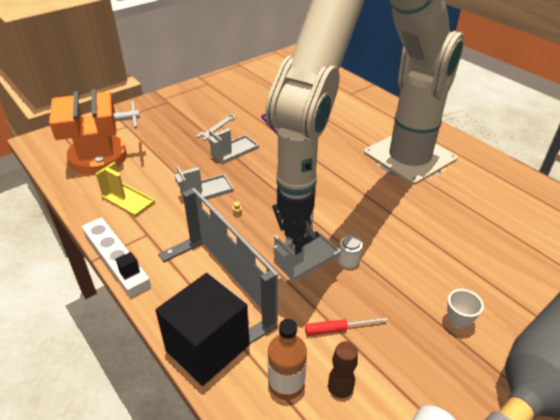

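Call:
servo_tool --rows '[{"dx":0,"dy":0.02,"dz":-0.0026,"wx":0,"wy":0,"wz":0,"fingers":1},{"dx":0,"dy":0.03,"dz":0,"wx":0,"wy":0,"wz":0,"fingers":1},{"dx":0,"dy":0.016,"dz":0,"wx":0,"wy":0,"wz":0,"fingers":1},{"dx":0,"dy":0,"dz":0,"wx":0,"wy":0,"wz":0,"fingers":1}]'

```text
clock: 8.18
eef_pos: [669.6, 184.2, 126.3]
tool_rot: [1.57, 1.57, -0.031]
force: [-0.5, 0.4, -2.7]
width: 9.0
```

Call:
servo_tool --rows '[{"dx":0,"dy":0.003,"dz":0,"wx":0,"wy":0,"wz":0,"fingers":1},{"dx":0,"dy":0.003,"dz":0,"wx":0,"wy":0,"wz":0,"fingers":1},{"dx":0,"dy":0,"dz":0,"wx":0,"wy":0,"wz":0,"fingers":1}]'

```text
clock: 8.55
eef_pos: [673.5, 184.7, 126.2]
tool_rot: [1.317, 1.571, -0.283]
force: [0.1, -0.3, -2.3]
width: 9.1
```

Call:
servo_tool --rows '[{"dx":0,"dy":0.003,"dz":0,"wx":0,"wy":0,"wz":0,"fingers":1},{"dx":0,"dy":0,"dz":0,"wx":0,"wy":0,"wz":0,"fingers":1}]'

```text
clock: 8.8
eef_pos: [676.0, 184.5, 126.1]
tool_rot: [1.176, 1.571, -0.424]
force: [0.8, -0.5, -2.2]
width: 9.0
```

Call:
servo_tool --rows '[{"dx":0,"dy":0.003,"dz":0,"wx":0,"wy":0,"wz":0,"fingers":1},{"dx":0,"dy":0,"dz":0,"wx":0,"wy":0,"wz":0,"fingers":1}]'

```text
clock: 9.05
eef_pos: [676.0, 184.5, 125.7]
tool_rot: [-1.411, 1.566, -3.01]
force: [-5.9, -0.3, -0.1]
width: 9.4
```

Call:
servo_tool --rows '[{"dx":0,"dy":0.002,"dz":0,"wx":0,"wy":0,"wz":0,"fingers":1},{"dx":0,"dy":0,"dz":0,"wx":0,"wy":0,"wz":0,"fingers":1}]'

```text
clock: 9.3
eef_pos: [676.0, 184.6, 125.6]
tool_rot: [-1.415, 1.563, -3.014]
force: [-8.9, -0.6, 2.1]
width: 9.4
```

Run:
```python
from h import *
tcp(); save('wrist','w5')
```

```text
t 9.3 eef [676.  184.6 125.6] rot [-1.415  1.563 -3.014] F [-8.9 -0.6  2.1] w 9.4
yaw -0.0285 tilt 0.44
```

View pics/w5.png

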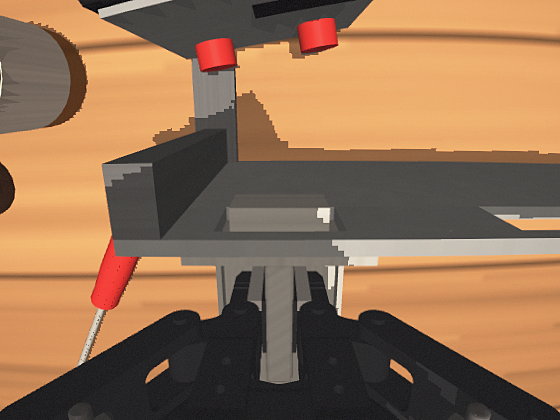

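Call:
servo_tool --rows '[{"dx":0.004,"dy":-0.004,"dz":0,"wx":0,"wy":0,"wz":0,"fingers":1},{"dx":0.005,"dy":0,"dz":0,"wx":0,"wy":0,"wz":0,"fingers":1},{"dx":0.004,"dy":0,"dz":0,"wx":0,"wy":0,"wz":0,"fingers":1},{"dx":0,"dy":0,"dz":0,"wx":0,"wy":0,"wz":0,"fingers":1}]'

```text
clock: 9.85
eef_pos: [676.1, 184.6, 115.8]
tool_rot: [-1.454, 1.57, -3.054]
force: [-2.4, 0.8, -3.8]
width: 9.4
```

Call:
servo_tool --rows '[{"dx":0.003,"dy":0,"dz":0,"wx":0,"wy":0,"wz":0,"fingers":1},{"dx":0.003,"dy":0,"dz":0,"wx":0,"wy":0,"wz":0,"fingers":1},{"dx":0.003,"dy":0,"dz":0,"wx":0,"wy":0,"wz":0,"fingers":1},{"dx":0,"dy":0,"dz":0,"wx":0,"wy":0,"wz":0,"fingers":1}]'

```text
clock: 10.35
eef_pos: [676.2, 184.6, 110.9]
tool_rot: [-1.483, 1.57, -3.083]
force: [-6.5, -0.1, 7.1]
width: 9.4
```

Call:
servo_tool --rows '[{"dx":0.003,"dy":0,"dz":0,"wx":0,"wy":0,"wz":0,"fingers":1},{"dx":0.003,"dy":0,"dz":0,"wx":0,"wy":0,"wz":0,"fingers":1},{"dx":0,"dy":0,"dz":0,"wx":0,"wy":0,"wz":0,"fingers":1}]'

```text
clock: 10.72
eef_pos: [676.2, 184.6, 107.8]
tool_rot: [-1.494, 1.571, -3.094]
force: [-9.2, -1.5, 14.3]
width: 9.4
```

Call:
servo_tool --rows '[{"dx":0.004,"dy":0,"dz":0,"wx":0,"wy":0,"wz":0,"fingers":1},{"dx":0,"dy":0,"dz":0,"wx":0,"wy":0,"wz":0,"fingers":1}]'

```text
clock: 10.98
eef_pos: [676.2, 184.6, 107.7]
tool_rot: [1.63, 1.57, 0.03]
force: [-15.1, -3.5, 29.2]
width: 9.2
```

Call:
servo_tool --rows '[{"dx":0.004,"dy":0,"dz":0,"wx":0,"wy":0,"wz":0,"fingers":1},{"dx":0,"dy":0,"dz":0,"wx":0,"wy":0,"wz":0,"fingers":1}]'

```text
clock: 11.22
eef_pos: [676.2, 184.6, 107.6]
tool_rot: [1.626, 1.57, 0.026]
force: [-20.0, -4.3, 44.0]
width: 9.0
```

Call:
servo_tool --rows '[{"dx":-0.008,"dy":0,"dz":0,"wx":0,"wy":0,"wz":0,"fingers":1},{"dx":0,"dy":0,"dz":0,"wx":0,"wy":0,"wz":0,"fingers":0.6},{"dx":0,"dy":0,"dz":0,"wx":0,"wy":0,"wz":0,"fingers":0.2},{"dx":0,"dy":0,"dz":0,"wx":0,"wy":0,"wz":0,"fingers":0},{"dx":-0.02,"dy":0,"dz":0,"wx":0,"wy":0,"wz":0,"fingers":0}]'

```text
clock: 11.85
eef_pos: [675.7, 184.1, 118.9]
tool_rot: [-1.216, 1.568, -2.816]
force: [0.3, -0.3, -0.5]
width: 80.8
```

Call:
servo_tool --rows '[{"dx":-0.05,"dy":0,"dz":0,"wx":0,"wy":0,"wz":0,"fingers":0},{"dx":-0.07,"dy":0,"dz":0,"wx":0,"wy":0,"wz":0,"fingers":0},{"dx":-0.07,"dy":0,"dz":0,"wx":0,"wy":0,"wz":0,"fingers":0},{"dx":0,"dy":0,"dz":0,"wx":0,"wy":0,"wz":0,"fingers":0}]'

```text
clock: 12.35
eef_pos: [679.8, 185.6, 269.5]
tool_rot: [1.904, 1.559, 0.304]
force: [0.1, 1.0, -0.4]
width: 85.5
```

Run:
```python
from h import *
tcp(); save('wrist','w6');im=save('scene','s6')
cv2.imwrite('pics/s6c.png',cv2.resize(im[180:340,180:360,::-1],None,fx=4,fy=3.7,interpolation=cv2.INTER_CUBIC))
ci=ctrl.camera_info('scene')
for d in ctrl.mark_of('bracket1','scene'): print(round(d['conf'],2),d['point'],onz(d['point'],60,ci).round(1))
plan([(622.2,-250,260,-.217),(622.2,-250,130,-.217)],0)
```

```text
t 12.35 eef [679.8 185.6 269.5] rot [1.904 1.559 0.304] F [ 0.1  1.  -0.4] w 85.5
yaw -0.0294 tilt 0.69
0.98 [214.8, 155.8] [ 516.9 -291.3   60. ]
0.86 [183.9, 197.9] [ 682.1 -183.5   60. ]
0.8 [109.4, 189.7] [ 819.8 -333.1   60. ]
0.61 [289.4, 134.5] [ 277.9 -245.4   60. ]
[{"dx": 0.0004, "dy": -0.0069, "dz": 0.0726, "wx": 0.224, "wy": 0.0, "wz": 0.001, "fingers": 0}, {"dx": 0.0004, "dy": -0.0052, "dz": 0.0728, "wx": 0.224, "wy": 0.0, "wz": 0.001, "fingers": 0}, {"dx": 0.0004, "dy": -0.0035, "dz": 0.0729, "wx": 0.224, "wy": 0.0, "wz": 0.001, "fingers": 0}, {"dx": 0.0004, "dy": -0.0017, "dz": 0.0729, "wx": 0.224, "wy": 0.0, "wz": 0.001, "fingers": 0}, {"dx": 0.0005, "dy": -0.0, "dz": 0.0729, "wx": 0.224, "wy": 0.0, "wz": 0.001, "fingers": 0}]
[{"dx": 0.0004, "dy": 0.0017, "dz": 0.0729, "wx": 0.224, "wy": 0.0, "wz": 0.001, "fingers": 0}, {"dx": 0.0005, "dy": 0.0034, "dz": 0.0729, "wx": 0.224, "wy": 0.0, "wz": 0.001, "fingers": 0}, {"dx": 0.0004, "dy": 0.005, "dz": 0.0728, "wx": 0.224, "wy": 0.0, "wz": 0.001, "fingers": 0}, {"dx": 0.0578, "dy": -0.0, "dz": -0.0, "wx": 0.001, "wy": 0.001, "wz": -0.001, "fingers": 0}, {"dx": 0.0578, "dy": -0.0, "dz": -0.0, "wx": 0.001, "wy": 0.001, "wz": -0.001, "fingers": 0}]
[{"dx": 0.0578, "dy": -0.0, "dz": -0.0001, "wx": 0.001, "wy": 0.001, "wz": -0.001, "fingers": 0}]
```

View pics/s6c.png

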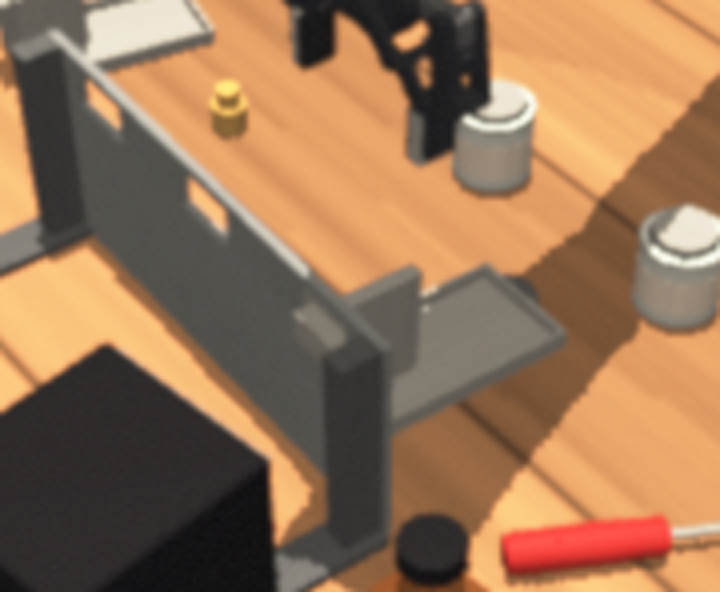

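View pics/w6.png

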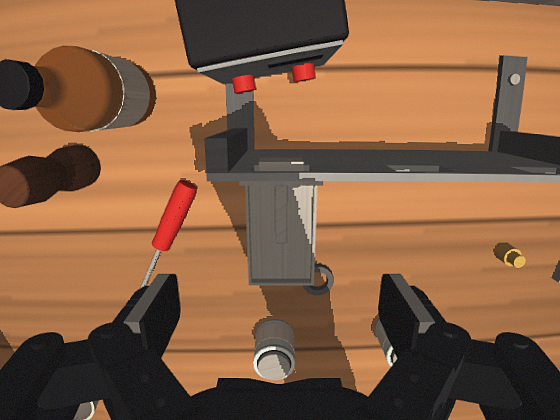

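Call:
servo_tool --rows '[{"dx":0,"dy":-0.007,"dz":0.0726,"wx":0.224,"wy":0,"wz":0,"fingers":0},{"dx":0,"dy":-0.005,"dz":0.0728,"wx":0.224,"wy":0,"wz":0,"fingers":0},{"dx":0,"dy":-0.0035,"dz":0.0729,"wx":0.224,"wy":0,"wz":0,"fingers":0},{"dx":0,"dy":-0.0017,"dz":0.0729,"wx":0.224,"wy":0,"wz":0,"fingers":0},{"dx":0,"dy":0,"dz":0.0729,"wx":0.224,"wy":0,"wz":0,"fingers":0}]'

```text
clock: 13.12
eef_pos: [641.7, -88.6, 261.0]
tool_rot: [-1.519, 1.568, 3.046]
force: [0.7, -0.7, -0.9]
width: 85.1
```

Call:
servo_tool --rows '[{"dx":0,"dy":0.0017,"dz":0.0729,"wx":0.224,"wy":0,"wz":0,"fingers":0},{"dx":0,"dy":0.0034,"dz":0.0729,"wx":0.224,"wy":0,"wz":0,"fingers":0},{"dx":0,"dy":0.005,"dz":0.0728,"wx":0.224,"wy":0,"wz":0,"fingers":0},{"dx":0.058,"dy":0,"dz":0,"wx":0,"wy":0,"wz":0,"fingers":0},{"dx":0.058,"dy":0,"dz":0,"wx":0,"wy":0,"wz":0,"fingers":0}]'

```text
clock: 13.75
eef_pos: [621.6, -250.8, 173.3]
tool_rot: [-1.718, 1.569, 2.775]
force: [0.0, -0.3, 0.1]
width: 85.8
```

Call:
servo_tool --rows '[{"dx":0.058,"dy":0,"dz":0,"wx":0,"wy":0,"wz":0,"fingers":0},{"dx":0,"dy":0,"dz":0,"wx":0,"wy":0,"wz":0,"fingers":0},{"dx":0,"dy":0,"dz":0,"wx":0,"wy":0,"wz":0,"fingers":0}]'

```text
clock: 14.12
eef_pos: [623.3, -250.0, 132.8]
tool_rot: [1.426, 1.57, -0.362]
force: [-0.4, 0.4, -0.4]
width: 85.4
```

```bash
cat >> h.py <<'E'
def lookbr(p0,name):
    tcp(); im=save('wrist',name); ci=ctrl.camera_info('wrist'); best=None
    for d in ctrl.silhouettes('bracket1','wrist')[:3]:
        p,c=fit(BR,p0,[(d['region'],ci)])
        if best is None or c<best[1]: best=(p,c)
    p,c=best; v=im[:,:,::-1].copy(); R=Ro.from_euler('z',p[3]).as_matrix()
    for q in BR: cv2.polylines(v,[cv2.convexHull(proj(q@R.T+p[:3],ci).astype(np.int32))],1,(0,255,0),1)
    cv2.imwrite(f'pics/{name}o.png',v)
    g=R@[-29,0,0]+p[:3]; print('fit',p.round(3),round(c,3),'grasp',g.round(1)); return p,g
E
python3 - <<'E'
from h import *
p,g=lookbr((650.5,-256.2,0,-.217),'w7')
plan([(g[0],g[1],48,p[3])],0)
E
```

```text
t 14.12 eef [ 623.3 -250.   132.8] rot [ 1.426  1.57  -0.362] F [-0.4  0.4 -0.4] w 85.4
yaw -0.2167 tilt 0.05
fit [ 6.51119e+02 -2.56170e+02  0.00000e+00 -2.16000e-01] 0.013 grasp [ 622.8 -250.     0. ]
[{"dx": 0.0575, "dy": -0.0011, "dz": -0.0001, "wx": -0.005, "wy": 0.002, "wz": -0.017, "fingers": 0}, {"dx": 0.0574, "dy": -0.001, "dz": -0.0001, "wx": -0.005, "wy": 0.002, "wz": -0.017, "fingers": 0}]
```

View pics/w7o.png

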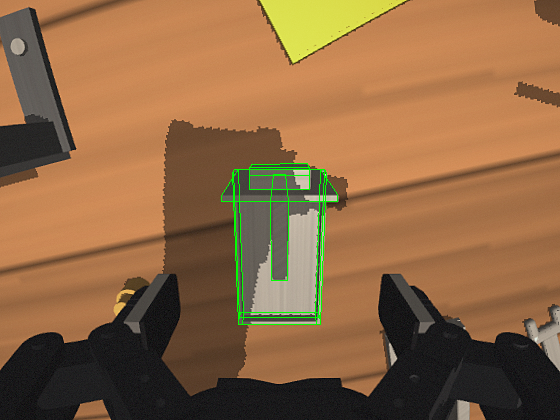

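Run:
```python
from h import *
ci=ctrl.camera_info('wrist'); print(onz((125,305),0,ci), onz((400,350),0,ci))
```

```text
[559.27613064 -89.23986674   0.        ] [ 454.43059568 -333.2435886     0.        ]
```

Clear of the coupling (about 100 mm away). Descend and grip.

Call:
servo_tool --rows '[{"dx":0.04,"dy":-0.001,"dz":0,"wx":0,"wy":0,"wz":0,"fingers":0},{"dx":0.04,"dy":0,"dz":0,"wx":0,"wy":0,"wz":0,"fingers":0},{"dx":0.033,"dy":0,"dz":0,"wx":0,"wy":0,"wz":0,"fingers":0},{"dx":0,"dy":0,"dz":0,"wx":0,"wy":0,"wz":0,"fingers":0.5},{"dx":0,"dy":0,"dz":0,"wx":0,"wy":0,"wz":0,"fingers":1}]'

```text
clock: 14.85
eef_pos: [623.3, -250.2, 49.3]
tool_rot: [1.426, 1.568, -0.362]
force: [-0.9, -0.1, 0.3]
width: 51.4
```

Call:
servo_tool --rows '[{"dx":0,"dy":0,"dz":0,"wx":0,"wy":0,"wz":0,"fingers":1},{"dx":0,"dy":0,"dz":0,"wx":0,"wy":0,"wz":0,"fingers":1},{"dx":0,"dy":0,"dz":0,"wx":0,"wy":0,"wz":0,"fingers":1},{"dx":0,"dy":0,"dz":0,"wx":0,"wy":0,"wz":0,"fingers":1}]'

```text
clock: 15.35
eef_pos: [622.6, -250.0, 48.4]
tool_rot: [1.445, 1.569, -0.342]
force: [-0.7, 0.4, 6.1]
width: 9.5
```

Run:
```python
from h import *
s,M=tcp(); o=np.array([651.1,-256.2,0]); r=M.T@(o-s['eef_pos']); print(r)
off=r[1]; S=np.array([702.5,71.6]); ex=np.array([np.cos(.0295),-np.sin(.0295)]); C=S-off*ex; print('contact tcp',C,'pre',C-57*ex)
pre=C-57*ex
e=s['eef_pos']; plan([(e[0],e[1],e[2]+30,-.2167),(560,-200,150,-.0295),(pre[0],pre[1],150,-.0295),(pre[0],pre[1],e[2]+79,-.0295)],1)
```

```text
t 15.35 eef [ 622.6 -250.    48.4] rot [ 1.445  1.569 -0.342] F [-0.7  0.4  6.1] w 9.5
yaw -0.217 tilt 0.09
[48.42599047 29.13283675 -0.05969977]
contact tcp [673.37983875  72.45929404] pre [616.40463908  74.14055016]
[{"dx": -0.04, "dy": 0.0001, "dz": 0.0, "wx": -0.002, "wy": 0.002, "wz": -0.014, "fingers": 1}, {"dx": -0.0477, "dy": -0.0479, "dz": -0.0236, "wx": -0.894, "wy": -0.0, "wz": -0.0, "fingers": 1}, {"dx": -0.0478, "dy": -0.0455, "dz": -0.0279, "wx": -0.894, "wy": -0.0, "wz": -0.0, "fingers": 1}, {"dx": 0.0, "dy": 0.0129, "dz": -0.0735, "wx": -0.0, "wy": -0.0, "wz": -0.0, "fingers": 1}, {"dx": 0.0, "dy": 0.0129, "dz": -0.0735, "wx": -0.0, "wy": -0.0, "wz": -0.0, "fingers": 1}]
[{"dx": 0.0, "dy": 0.0129, "dz": -0.0735, "wx": -0.0, "wy": -0.0, "wz": -0.0, "fingers": 1}, {"dx": 0.0, "dy": 0.0128, "dz": -0.0735, "wx": -0.0, "wy": -0.0, "wz": -0.0, "fingers": 1}, {"dx": 0.0, "dy": 0.0129, "dz": -0.0736, "wx": -0.0, "wy": -0.0, "wz": -0.0, "fingers": 1}, {"dx": 0.0302, "dy": -0.0, "dz": 0.0, "wx": -0.0, "wy": -0.0, "wz": -0.0, "fingers": 1}]
```

Call:
servo_tool --rows '[{"dx":-0.03,"dy":0,"dz":0,"wx":0,"wy":0,"wz":0,"fingers":1},{"dx":-0.05,"dy":0,"dz":0,"wx":0,"wy":0,"wz":0,"fingers":1},{"dx":-0.055,"dy":-0.0479,"dz":-0.0236,"wx":-0.894,"wy":0,"wz":0,"fingers":1},{"dx":0,"dy":-0.0455,"dz":-0.0279,"wx":-0.894,"wy":0,"wz":0,"fingers":1},{"dx":0,"dy":0.013,"dz":-0.0735,"wx":0,"wy":0,"wz":0,"fingers":1}]'

```text
clock: 15.98
eef_pos: [566.6, -148.5, 148.7]
tool_rot: [-0.919, 1.566, -2.526]
force: [1.2, 0.2, -2.3]
width: 9.2
```

Call:
servo_tool --rows '[{"dx":0,"dy":0.013,"dz":-0.0735,"wx":0,"wy":0,"wz":0,"fingers":1},{"dx":0,"dy":0.013,"dz":-0.0735,"wx":0,"wy":0,"wz":0,"fingers":1},{"dx":0,"dy":0.013,"dz":-0.0735,"wx":0,"wy":0,"wz":0,"fingers":1},{"dx":0,"dy":0.013,"dz":-0.0755,"wx":0,"wy":0,"wz":0,"fingers":1},{"dx":0.031,"dy":0,"dz":0,"wx":0,"wy":0,"wz":0,"fingers":1}]'

```text
clock: 16.6
eef_pos: [617.9, 84.8, 126.4]
tool_rot: [2.507, 1.563, 0.917]
force: [-0.4, -1.7, -2.6]
width: 9.5
```

Call:
servo_tool --rows '[{"dx":0,"dy":0,"dz":0,"wx":0,"wy":0,"wz":0,"fingers":1},{"dx":0,"dy":0,"dz":0,"wx":0,"wy":0,"wz":0,"fingers":1}]'

```text
clock: 16.85
eef_pos: [616.3, 74.3, 125.5]
tool_rot: [-0.289, 1.57, -1.891]
force: [0.8, -0.0, -1.1]
width: 9.1
```

Run:
```python
from h import *
tcp(); save('wrist','w8')
```

```text
t 16.85 eef [616.3  74.3 125.5] rot [-0.289  1.57  -1.891] F [ 0.8 -0.  -1.1] w 9.1
yaw -0.0315 tilt 0.06
```

View pics/w8.png

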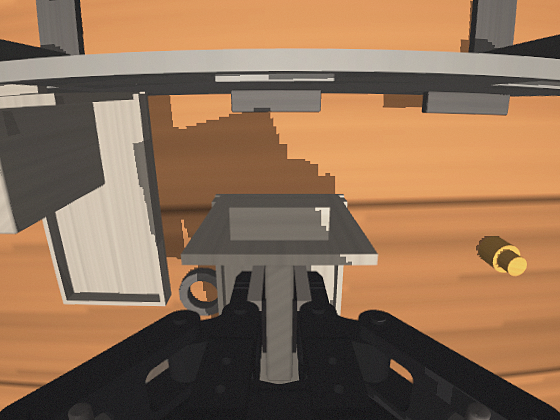

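Call:
servo_tool --rows '[{"dx":-0.0025,"dy":0.02,"dz":-0.002,"wx":0,"wy":0,"wz":0,"fingers":1},{"dx":0,"dy":0.03,"dz":0,"wx":0,"wy":0,"wz":0,"fingers":1},{"dx":0,"dy":0.02,"dz":0,"wx":0,"wy":0,"wz":0,"fingers":1},{"dx":0,"dy":0,"dz":0,"wx":0,"wy":0,"wz":0,"fingers":1}]'

```text
clock: 17.4
eef_pos: [670.0, 74.4, 127.9]
tool_rot: [1.521, 1.569, -0.082]
force: [0.1, -0.9, -2.2]
width: 9.6
```

Call:
servo_tool --rows '[{"dx":0,"dy":0.003,"dz":0,"wx":0,"wy":0,"wz":0,"fingers":1},{"dx":0,"dy":0.003,"dz":0,"wx":0,"wy":0,"wz":0,"fingers":1},{"dx":0,"dy":0,"dz":0,"wx":0,"wy":0,"wz":0,"fingers":1}]'

```text
clock: 17.77
eef_pos: [673.1, 75.7, 127.4]
tool_rot: [-1.616, 1.571, 3.067]
force: [-0.7, -0.4, -2.2]
width: 9.1
```

Call:
servo_tool --rows '[{"dx":0,"dy":0.002,"dz":0,"wx":0,"wy":0,"wz":0,"fingers":1},{"dx":0,"dy":0,"dz":0,"wx":0,"wy":0,"wz":0,"fingers":1}]'

```text
clock: 18.02
eef_pos: [673.2, 75.7, 126.9]
tool_rot: [-1.464, 1.567, -3.064]
force: [-5.5, -0.1, 1.0]
width: 9.3
```

Call:
servo_tool --rows '[{"dx":0.005,"dy":-0.002,"dz":0,"wx":0,"wy":0,"wz":0,"fingers":1},{"dx":0.005,"dy":0,"dz":0,"wx":0,"wy":0,"wz":0,"fingers":1},{"dx":0.004,"dy":0,"dz":0,"wx":0,"wy":0,"wz":0,"fingers":1},{"dx":0,"dy":0,"dz":0,"wx":0,"wy":0,"wz":0,"fingers":1}]'

```text
clock: 18.52
eef_pos: [673.2, 75.8, 116.3]
tool_rot: [-1.727, 1.57, 2.956]
force: [-1.4, 0.3, -2.3]
width: 9.4
```

Call:
servo_tool --rows '[{"dx":0.003,"dy":0,"dz":0,"wx":0,"wy":0,"wz":0,"fingers":1},{"dx":0.003,"dy":0,"dz":0,"wx":0,"wy":0,"wz":0,"fingers":1},{"dx":0.003,"dy":0,"dz":0,"wx":0,"wy":0,"wz":0,"fingers":1},{"dx":0,"dy":0,"dz":0,"wx":0,"wy":0,"wz":0,"fingers":1}]'

```text
clock: 19.02
eef_pos: [673.3, 75.7, 111.3]
tool_rot: [1.862, 1.571, 0.261]
force: [-6.4, -0.4, 6.6]
width: 9.1
```

Call:
servo_tool --rows '[{"dx":0.004,"dy":0,"dz":0,"wx":0,"wy":0,"wz":0,"fingers":1},{"dx":0.004,"dy":0,"dz":0,"wx":0,"wy":0,"wz":0,"fingers":1},{"dx":0,"dy":0,"dz":0,"wx":0,"wy":0,"wz":0,"fingers":1}]'

```text
clock: 19.4
eef_pos: [673.3, 75.7, 108.2]
tool_rot: [1.639, 1.57, 0.038]
force: [-10.5, -0.9, 23.8]
width: 9.2
```

Call:
servo_tool --rows '[{"dx":0.004,"dy":0,"dz":0,"wx":0,"wy":0,"wz":0,"fingers":1},{"dx":0,"dy":0,"dz":0,"wx":0,"wy":0,"wz":0,"fingers":1}]'

```text
clock: 19.65
eef_pos: [673.3, 75.7, 108.1]
tool_rot: [1.596, 1.569, -0.005]
force: [-17.8, -1.5, 40.0]
width: 9.3
```

Call:
servo_tool --rows '[{"dx":-0.006,"dy":0,"dz":0,"wx":0,"wy":0,"wz":0,"fingers":1},{"dx":0,"dy":0,"dz":0,"wx":0,"wy":0,"wz":0,"fingers":0.6},{"dx":0,"dy":0,"dz":0,"wx":0,"wy":0,"wz":0,"fingers":0.2},{"dx":0,"dy":0,"dz":0,"wx":0,"wy":0,"wz":0,"fingers":0},{"dx":-0.02,"dy":0,"dz":0,"wx":0,"wy":0,"wz":0,"fingers":0}]'

```text
clock: 20.27
eef_pos: [672.4, 75.5, 119.4]
tool_rot: [-1.378, 1.568, -2.979]
force: [-0.5, 0.8, 0.6]
width: 80.6
```

Call:
servo_tool --rows '[{"dx":-0.05,"dy":0,"dz":0,"wx":0,"wy":0,"wz":0,"fingers":0},{"dx":-0.07,"dy":0,"dz":0,"wx":0,"wy":0,"wz":0,"fingers":0},{"dx":-0.07,"dy":0,"dz":0,"wx":0,"wy":0,"wz":0,"fingers":0},{"dx":0,"dy":0,"dz":0,"wx":0,"wy":0,"wz":0,"fingers":0}]'

```text
clock: 20.78
eef_pos: [676.6, 76.1, 269.5]
tool_rot: [1.743, 1.559, 0.142]
force: [-0.6, 0.2, -1.2]
width: 85.5
```

Run:
```python
from h import *
tcp(); save('wrist','w9')
plan([(448.5,-355.4,260,0),(448.5,-355.4,130,0)],0)
```

```text
t 20.77 eef [676.6  76.1 269.5] rot [1.743 1.559 0.142] F [-0.6  0.2 -1.2] w 85.5
yaw -0.0298 tilt 0.67
[{"dx": 0.0007, "dy": -0.0316, "dz": 0.0649, "wx": -0.032, "wy": -0.001, "wz": -0.006, "fingers": 0}, {"dx": 0.0007, "dy": -0.0319, "dz": 0.0647, "wx": -0.032, "wy": -0.001, "wz": -0.006, "fingers": 0}, {"dx": 0.0008, "dy": -0.0321, "dz": 0.0646, "wx": -0.032, "wy": -0.001, "wz": -0.006, "fingers": 0}, {"dx": 0.0008, "dy": -0.0323, "dz": 0.0645, "wx": -0.032, "wy": -0.001, "wz": -0.006, "fingers": 0}, {"dx": 0.0008, "dy": -0.0325, "dz": 0.0644, "wx": -0.032, "wy": -0.001, "wz": -0.006, "fingers": 0}]
[{"dx": 0.0008, "dy": -0.0327, "dz": 0.0643, "wx": -0.032, "wy": -0.001, "wz": -0.006, "fingers": 0}, {"dx": 0.0009, "dy": -0.0329, "dz": 0.0643, "wx": -0.032, "wy": -0.001, "wz": -0.006, "fingers": 0}, {"dx": 0.0009, "dy": -0.0331, "dz": 0.0641, "wx": -0.032, "wy": -0.001, "wz": -0.006, "fingers": 0}, {"dx": 0.0009, "dy": -0.0333, "dz": 0.064, "wx": -0.032, "wy": -0.001, "wz": -0.006, "fingers": 0}, {"dx": 0.0578, "dy": -0.0, "dz": 0.0, "wx": 0.001, "wy": -0.0, "wz": -0.001, "fingers": 0}]
[{"dx": 0.0578, "dy": -0.0001, "dz": 0.0, "wx": 0.001, "wy": -0.0, "wz": -0.001, "fingers": 0}, {"dx": 0.0577, "dy": -0.0, "dz": 0.0, "wx": 0.001, "wy": -0.0, "wz": -0.001, "fingers": 0}]
```

View pics/w9.png

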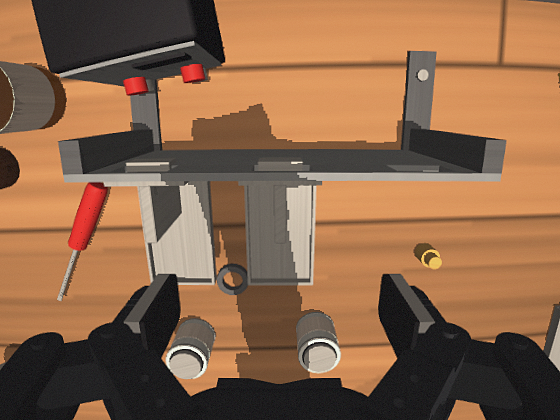

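Call:
servo_tool --rows '[{"dx":0,"dy":-0.032,"dz":0.065,"wx":-0.032,"wy":0,"wz":0,"fingers":0},{"dx":0,"dy":-0.032,"dz":0.065,"wx":-0.032,"wy":0,"wz":0,"fingers":0},{"dx":0,"dy":-0.032,"dz":0.0645,"wx":-0.032,"wy":0,"wz":0,"fingers":0},{"dx":0,"dy":-0.0325,"dz":0.0645,"wx":-0.032,"wy":0,"wz":0,"fingers":0},{"dx":0,"dy":-0.0325,"dz":0.0645,"wx":-0.032,"wy":0,"wz":0,"fingers":0}]'

```text
clock: 21.45
eef_pos: [545.4, -165.5, 262.1]
tool_rot: [-1.746, 1.569, 2.954]
force: [-0.4, -0.7, 0.2]
width: 85.0
```

Call:
servo_tool --rows '[{"dx":0,"dy":-0.0325,"dz":0.0645,"wx":-0.032,"wy":0,"wz":0,"fingers":0},{"dx":0,"dy":-0.033,"dz":0.064,"wx":-0.032,"wy":0,"wz":0,"fingers":0},{"dx":0,"dy":-0.033,"dz":0.064,"wx":-0.032,"wy":0,"wz":0,"fingers":0},{"dx":0,"dy":-0.033,"dz":0.064,"wx":-0.032,"wy":0,"wz":0,"fingers":0},{"dx":0.058,"dy":0,"dz":0,"wx":0,"wy":0,"wz":0,"fingers":0}]'

```text
clock: 22.08
eef_pos: [444.8, -362.7, 220.9]
tool_rot: [0.426, 1.563, -1.153]
force: [0.6, -0.1, -1.4]
width: 85.5
```

Call:
servo_tool --rows '[{"dx":0.058,"dy":0,"dz":0,"wx":0,"wy":0,"wz":0,"fingers":0},{"dx":0.058,"dy":0,"dz":0,"wx":0,"wy":0,"wz":0,"fingers":0},{"dx":0,"dy":0,"dz":0,"wx":0,"wy":0,"wz":0,"fingers":0},{"dx":0,"dy":0,"dz":0,"wx":0,"wy":0,"wz":0,"fingers":0}]'

```text
clock: 22.58
eef_pos: [447.5, -356.1, 133.4]
tool_rot: [0.953, 1.57, -0.617]
force: [-0.0, 0.1, -0.3]
width: 85.3
```

Run:
```python
from h import *
p,g=lookbr((477.5,-355.4,0,0),'w10')
plan([(g[0],g[1],48.5,p[3])],0)
```

```text
t 22.57 eef [ 447.5 -356.1  133.4] rot [ 0.953  1.57  -0.617] F [-0.   0.1 -0.3] w 85.3
yaw 0.0007 tilt 0.06
fit [ 4.77780e+02 -3.55601e+02  0.00000e+00  6.00000e-03] 0.013 grasp [ 448.8 -355.8    0. ]
[{"dx": 0.0572, "dy": 0.0003, "dz": -0.0006, "wx": -0.025, "wy": 0.009, "wz": -0.013, "fingers": 0}, {"dx": 0.0572, "dy": 0.0004, "dz": -0.0005, "wx": -0.025, "wy": 0.009, "wz": -0.013, "fingers": 0}]
```

View pics/w10o.png

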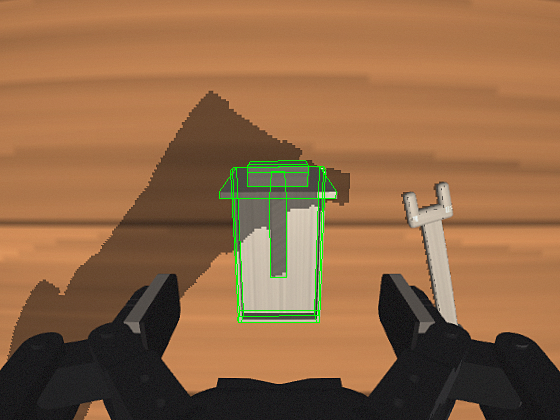

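Call:
servo_tool --rows '[{"dx":0.04,"dy":0.001,"dz":0,"wx":0,"wy":0,"wz":0,"fingers":0},{"dx":0.04,"dy":0,"dz":0,"wx":0,"wy":0,"wz":0,"fingers":0},{"dx":0.034,"dy":0,"dz":0,"wx":0,"wy":0,"wz":0,"fingers":0},{"dx":0,"dy":0,"dz":0,"wx":0,"wy":0,"wz":0,"fingers":0.5},{"dx":0,"dy":0,"dz":0,"wx":0,"wy":0,"wz":0,"fingers":1}]'

```text
clock: 23.3
eef_pos: [448.7, -356.5, 48.7]
tool_rot: [0.931, 1.568, -0.639]
force: [0.4, 0.5, 0.1]
width: 51.6
```

Call:
servo_tool --rows '[{"dx":0,"dy":0,"dz":0,"wx":0,"wy":0,"wz":0,"fingers":1},{"dx":0,"dy":0,"dz":0,"wx":0,"wy":0,"wz":0,"fingers":1},{"dx":0,"dy":0,"dz":0,"wx":0,"wy":0,"wz":0,"fingers":1},{"dx":0,"dy":0,"dz":0,"wx":0,"wy":0,"wz":0,"fingers":1}]'

```text
clock: 23.8
eef_pos: [448.2, -356.1, 48.0]
tool_rot: [0.928, 1.569, -0.642]
force: [-0.8, 0.1, 6.7]
width: 9.3
```

Run:
```python
from h import *
s,M=tcp(); o=np.array([477.8,-355.6,0]); r=M.T@(o-s['eef_pos']); print(r)
off=r[1]; S=np.array([699.3,-38.4]); ex=np.array([np.cos(.0295),-np.sin(.0295)]); ey=np.array([.0295,1]); C=S-off*ex+2*ey; print('contact tcp',C)
pre=C-57*ex; print(pre)
e=s['eef_pos']; plan([(e[0],e[1],150,0),(pre[0],pre[1],150,-.0295),(pre[0],pre[1],e[2]+79,-.0295)],1)
```

```text
t 23.8 eef [ 448.2 -356.1   48. ] rot [ 0.928  1.569 -0.642] F [-0.8  0.1  6.7] w 9.3
yaw 0.0006 tilt 0.09
[47.99429694 29.53676301 -0.53031874]
contact tcp [669.83508825 -35.52879187]
[612.85988857 -33.84753574]
[{"dx": -0.068, "dy": 0.0001, "dz": 0.0001, "wx": 0.003, "wy": 0.004, "wz": -0.006, "fingers": 1}, {"dx": -0.0681, "dy": 0.0, "dz": -0.0, "wx": 0.003, "wy": 0.004, "wz": -0.006, "fingers": 1}, {"dx": 0.0, "dy": 0.0314, "dz": -0.0614, "wx": 0.04, "wy": 0.0, "wz": 0.0, "fingers": 1}, {"dx": 0.0, "dy": 0.0311, "dz": -0.0615, "wx": 0.04, "wy": 0.0, "wz": 0.0, "fingers": 1}, {"dx": 0.0, "dy": 0.0308, "dz": -0.0616, "wx": 0.04, "wy": 0.0, "wz": 0.0, "fingers": 1}]
[{"dx": 0.0, "dy": 0.0306, "dz": -0.0618, "wx": 0.04, "wy": 0.0, "wz": 0.0, "fingers": 1}, {"dx": 0.0, "dy": 0.0303, "dz": -0.0619, "wx": 0.04, "wy": 0.0, "wz": 0.0, "fingers": 1}, {"dx": 0.0, "dy": 0.0301, "dz": -0.062, "wx": 0.04, "wy": 0.0, "wz": 0.0, "fingers": 1}, {"dx": 0.0, "dy": 0.0298, "dz": -0.0622, "wx": 0.04, "wy": 0.0, "wz": 0.0, "fingers": 1}, {"dx": 0.0307, "dy": 0.0, "dz": 0.0, "wx": 0.002, "wy": 0.001, "wz": 0.0, "fingers": 1}]
```

Call:
servo_tool --rows '[{"dx":-0.03,"dy":0,"dz":0,"wx":0,"wy":0,"wz":0,"fingers":1},{"dx":-0.05,"dy":0,"dz":0,"wx":0,"wy":0,"wz":0,"fingers":1},{"dx":-0.056,"dy":0.0314,"dz":-0.0614,"wx":0.04,"wy":0,"wz":0,"fingers":1},{"dx":0,"dy":0.0311,"dz":-0.0615,"wx":0.04,"wy":0,"wz":0,"fingers":1},{"dx":0,"dy":0.0308,"dz":-0.0616,"wx":0.04,"wy":0,"wz":0,"fingers":1}]'

```text
clock: 24.42
eef_pos: [517.3, -219.2, 146.9]
tool_rot: [1.389, 1.57, -0.194]
force: [0.4, -0.4, -3.1]
width: 9.5
```

Call:
servo_tool --rows '[{"dx":0,"dy":0.0306,"dz":-0.0618,"wx":0.04,"wy":0,"wz":0,"fingers":1},{"dx":0,"dy":0.0303,"dz":-0.0619,"wx":0.04,"wy":0,"wz":0,"fingers":1},{"dx":0,"dy":0.0301,"dz":-0.062,"wx":0.04,"wy":0,"wz":0,"fingers":1},{"dx":0,"dy":0.0298,"dz":-0.0622,"wx":0.04,"wy":0,"wz":0,"fingers":1},{"dx":0.0307,"dy":0,"dz":0,"wx":0,"wy":0,"wz":0,"fingers":1}]'

```text
clock: 25.05
eef_pos: [614.1, -28.9, 124.3]
tool_rot: [2.225, 1.564, 0.634]
force: [-0.2, -1.2, -3.0]
width: 9.5
```

Call:
servo_tool --rows '[{"dx":0,"dy":0,"dz":0,"wx":0,"wy":0,"wz":0,"fingers":1},{"dx":0,"dy":0,"dz":0,"wx":0,"wy":0,"wz":0,"fingers":1}]'

```text
clock: 25.3
eef_pos: [610.3, -37.5, 123.5]
tool_rot: [-0.518, 1.57, -2.12]
force: [-0.6, -0.1, -1.6]
width: 9.0
```

Run:
```python
from h import *
tcp(); save('wrist','w11')
```

```text
t 25.3 eef [610.3 -37.5 123.5] rot [-0.518  1.57  -2.12 ] F [-0.6 -0.1 -1.6] w 9.0
yaw -0.0304 tilt 0.05
```

View pics/w11.png

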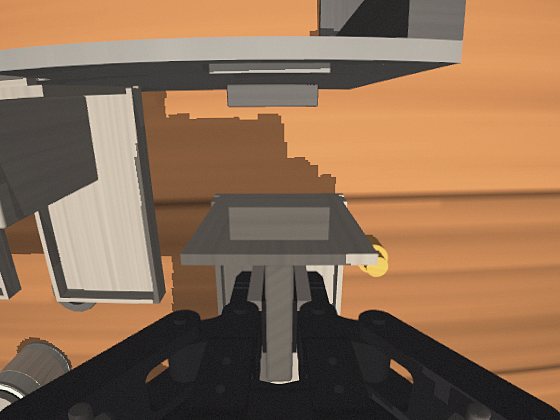

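Call:
servo_tool --rows '[{"dx":-0.0047,"dy":0.01,"dz":-0.0045,"wx":0,"wy":0,"wz":0,"fingers":1},{"dx":0,"dy":0.035,"dz":0,"wx":0,"wy":0,"wz":0,"fingers":1},{"dx":0,"dy":0.025,"dz":0,"wx":0,"wy":0,"wz":0,"fingers":1},{"dx":0,"dy":0,"dz":0,"wx":0,"wy":0,"wz":0,"fingers":1}]'

```text
clock: 25.85
eef_pos: [665.2, -34.5, 127.6]
tool_rot: [1.64, 1.568, 0.04]
force: [0.3, 0.1, -2.5]
width: 9.6
```

Call:
servo_tool --rows '[{"dx":0,"dy":0.003,"dz":0,"wx":0,"wy":0,"wz":0,"fingers":1},{"dx":0,"dy":0.003,"dz":0,"wx":0,"wy":0,"wz":0,"fingers":1},{"dx":0,"dy":0,"dz":0,"wx":0,"wy":0,"wz":0,"fingers":1}]'

```text
clock: 26.22
eef_pos: [667.6, -34.5, 127.0]
tool_rot: [2.253, 1.571, 0.654]
force: [-0.1, -0.8, -3.0]
width: 8.9
```

Call:
servo_tool --rows '[{"dx":0,"dy":0.003,"dz":0,"wx":0,"wy":0,"wz":0,"fingers":1},{"dx":0,"dy":0,"dz":0,"wx":0,"wy":0,"wz":0,"fingers":1}]'

```text
clock: 26.48
eef_pos: [670.0, -34.6, 126.9]
tool_rot: [-3.013, 1.571, 1.671]
force: [0.2, -0.8, -2.8]
width: 9.4
```

Call:
servo_tool --rows '[{"dx":0,"dy":0.002,"dz":0,"wx":0,"wy":0,"wz":0,"fingers":1},{"dx":0,"dy":0,"dz":0,"wx":0,"wy":0,"wz":0,"fingers":1}]'

```text
clock: 26.72
eef_pos: [670.0, -34.5, 126.6]
tool_rot: [-1.562, 1.568, 3.122]
force: [-5.2, 0.7, -0.1]
width: 9.5
```

Contact at 670.0, as predicted. Lower and press.

Call:
servo_tool --rows '[{"dx":0.005,"dy":-0.002,"dz":0,"wx":0,"wy":0,"wz":0,"fingers":1},{"dx":0.005,"dy":0,"dz":0,"wx":0,"wy":0,"wz":0,"fingers":1},{"dx":0.004,"dy":0,"dz":0,"wx":0,"wy":0,"wz":0,"fingers":1},{"dx":0,"dy":0,"dz":0,"wx":0,"wy":0,"wz":0,"fingers":1}]'

```text
clock: 27.22
eef_pos: [670.1, -34.5, 116.0]
tool_rot: [1.951, 1.571, 0.351]
force: [-1.6, -0.0, -3.1]
width: 9.0
```

Call:
servo_tool --rows '[{"dx":0.003,"dy":0,"dz":0,"wx":0,"wy":0,"wz":0,"fingers":1},{"dx":0.003,"dy":0,"dz":0,"wx":0,"wy":0,"wz":0,"fingers":1},{"dx":0.003,"dy":0,"dz":0,"wx":0,"wy":0,"wz":0,"fingers":1},{"dx":0,"dy":0,"dz":0,"wx":0,"wy":0,"wz":0,"fingers":1}]'

```text
clock: 27.72
eef_pos: [670.1, -34.5, 111.0]
tool_rot: [1.643, 1.57, 0.044]
force: [-5.3, 0.1, 5.4]
width: 9.5
```

Call:
servo_tool --rows '[{"dx":0.004,"dy":0,"dz":0,"wx":0,"wy":0,"wz":0,"fingers":1},{"dx":0.004,"dy":0,"dz":0,"wx":0,"wy":0,"wz":0,"fingers":1},{"dx":0,"dy":0,"dz":0,"wx":0,"wy":0,"wz":0,"fingers":1}]'

```text
clock: 28.1
eef_pos: [670.1, -34.5, 107.9]
tool_rot: [1.708, 1.57, 0.109]
force: [-9.9, 0.6, 23.3]
width: 9.4
```

Call:
servo_tool --rows '[{"dx":0.004,"dy":0,"dz":0,"wx":0,"wy":0,"wz":0,"fingers":1},{"dx":0,"dy":0,"dz":0,"wx":0,"wy":0,"wz":0,"fingers":1}]'

```text
clock: 28.35
eef_pos: [670.2, -34.5, 107.8]
tool_rot: [1.686, 1.569, 0.086]
force: [-16.7, 1.1, 39.5]
width: 9.5
```

Call:
servo_tool --rows '[{"dx":-0.006,"dy":0,"dz":0,"wx":0,"wy":0,"wz":0,"fingers":1},{"dx":0,"dy":0,"dz":0,"wx":0,"wy":0,"wz":0,"fingers":0.6},{"dx":0,"dy":0,"dz":0,"wx":0,"wy":0,"wz":0,"fingers":0.2},{"dx":0,"dy":0,"dz":0,"wx":0,"wy":0,"wz":0,"fingers":0},{"dx":-0.02,"dy":0,"dz":0,"wx":0,"wy":0,"wz":0,"fingers":0}]'

```text
clock: 28.98
eef_pos: [669.0, -34.5, 119.0]
tool_rot: [-1.576, 1.568, 3.107]
force: [0.5, -0.0, -0.2]
width: 80.6
```

Call:
servo_tool --rows '[{"dx":-0.05,"dy":0,"dz":0,"wx":0,"wy":0,"wz":0,"fingers":0},{"dx":-0.07,"dy":0,"dz":0,"wx":0,"wy":0,"wz":0,"fingers":0},{"dx":-0.07,"dy":-0.02,"dz":0,"wx":0,"wy":0,"wz":0,"fingers":0.5},{"dx":0,"dy":-0.07,"dz":-0.03,"wx":0,"wy":0,"wz":0,"fingers":1},{"dx":0,"dy":-0.07,"dz":-0.06,"wx":0,"wy":0,"wz":0,"fingers":1}]'

```text
clock: 29.6
eef_pos: [556.3, 30.9, 264.4]
tool_rot: [1.477, 1.567, -0.126]
force: [0.9, 1.4, 0.7]
width: 32.3
```

Call:
servo_tool --rows '[{"dx":0,"dy":0,"dz":0,"wx":0,"wy":0,"wz":0,"fingers":1},{"dx":0,"dy":0,"dz":0,"wx":0,"wy":0,"wz":0,"fingers":1},{"dx":0,"dy":0,"dz":0,"wx":0,"wy":0,"wz":0,"fingers":1}]'

```text
clock: 29.98
eef_pos: [558.2, 30.7, 263.0]
tool_rot: [1.211, 1.569, -0.39]
force: [0.0, -0.3, -0.1]
width: 0.3
```

```bash
cat >> h.py <<'E'
def looktin(cam,z0=0,parts=TIN):
    ci=ctrl.camera_info(cam)
    for d in ctrl.silhouettes('tin1',cam):
        g=onz(d['extent'][:2],z0+30,ci)
        if d['extent'][2]>120: continue
        p,c=fit(parts,(g[0],g[1],z0,0),[(d['region'],ci)],free=(0,1)); 
        if c<.4: print(cam,round(d['conf'],2),np.round(d['extent']),p[:2].round(1),round(c,3))
E
python3 - <<'E'
from h import *
tcp()
for c,n in (('wrist','w12'),('top','t12'),('scene','s12')):
    save(c,n); looktin(c)
E
```

```text
t 29.98 eef [558.2  30.7 263. ] rot [ 1.211  1.569 -0.39 ] F [ 0.  -0.3 -0.1] w 0.3
yaw -0.0305 tilt 0.09
wrist 0.79 [142. 267.  63.  63.] [456.2 198.9] 0.024
top 0.78 [207. 227.  17.  19.] [456.1 199.3] 0.07
scene 0.68 [303. 218.  23.  29.] [463.3  37. ] 0.088
scene 0.66 [348. 251.  24.  36.] [456.2 201.5] 0.071
```

View pics/w12.png

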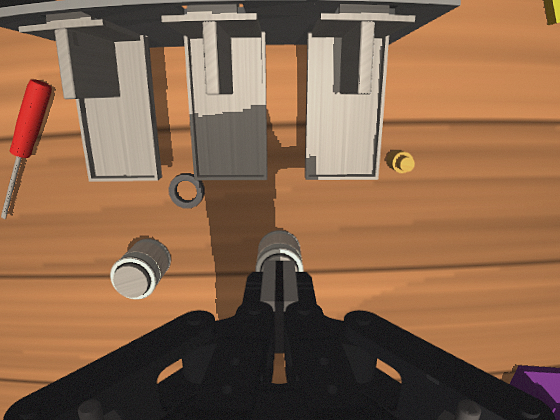

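View pics/s12.png

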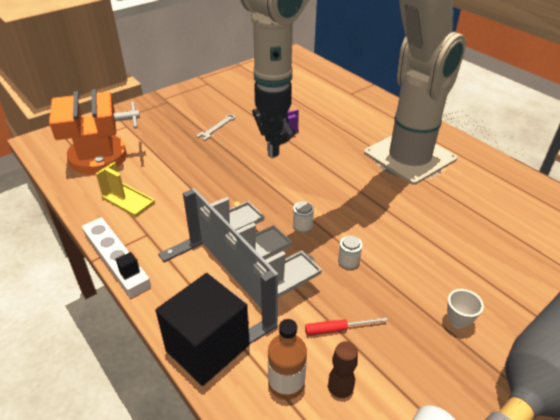

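Run:
```python
from h import *
plan([(462,34,160,-.03),(462,34,80,-.03)],1)
```

```text
[{"dx": 0.0455, "dy": -0.0423, "dz": 0.0001, "wx": 0.002, "wy": 0.0, "wz": 0.001, "fingers": 1}, {"dx": 0.0455, "dy": -0.0423, "dz": 0.0002, "wx": 0.002, "wy": 0.0, "wz": 0.001, "fingers": 1}, {"dx": 0.0455, "dy": -0.0423, "dz": 0.0001, "wx": 0.002, "wy": 0.0, "wz": 0.001, "fingers": 1}, {"dx": 0.0533, "dy": -0.0, "dz": 0.0, "wx": -0.0, "wy": 0.001, "wz": -0.001, "fingers": 1}, {"dx": 0.0534, "dy": -0.0, "dz": 0.0, "wx": -0.0, "wy": 0.001, "wz": -0.001, "fingers": 1}]
```

Call:
servo_tool --rows '[{"dx":0.0455,"dy":-0.0423,"dz":0,"wx":0,"wy":0,"wz":0,"fingers":1},{"dx":0.0455,"dy":-0.0423,"dz":0,"wx":0,"wy":0,"wz":0,"fingers":1},{"dx":0.0455,"dy":-0.0423,"dz":0,"wx":0,"wy":0,"wz":0,"fingers":1},{"dx":0.04,"dy":0,"dz":0,"wx":0,"wy":0,"wz":0,"fingers":1},{"dx":0,"dy":0,"dz":0,"wx":0,"wy":0,"wz":0,"fingers":1}]'

```text
clock: 30.9
eef_pos: [460.5, 34.4, 128.9]
tool_rot: [-1.414, 1.567, -3.013]
force: [-0.0, -0.5, 0.2]
width: 0.3
```

Call:
servo_tool --rows '[{"dx":0.03,"dy":0,"dz":0,"wx":0,"wy":0,"wz":0,"fingers":1},{"dx":0.03,"dy":0,"dz":0,"wx":0,"wy":0,"wz":0,"fingers":1},{"dx":0,"dy":0,"dz":0,"wx":0,"wy":0,"wz":0,"fingers":1},{"dx":0,"dy":0,"dz":0,"wx":0,"wy":0,"wz":0,"fingers":1}]'

```text
clock: 31.4
eef_pos: [463.0, 34.7, 86.4]
tool_rot: [1.702, 1.569, 0.102]
force: [0.4, -0.2, -0.2]
width: 0.0
```

Run:
```python
from h import *
tcp(); save('wrist','w13'); looktin('wrist'); save('scene','s13'); looktin('scene')
```

```text
t 31.4 eef [463.   34.7  86.4] rot [1.702 1.569 0.102] F [ 0.4 -0.2 -0.2] w 0.0
yaw -0.029 tilt 0.12
wrist 0.95 [282. 235. 100. 103.] [462.9  33.8] 0.239
wrist 0.86 [ 45. 253.  88. 108.] [455.7 199. ] 0.021
scene 0.96 [302. 218.  26.  30.] [464.   38.2] 0.052
scene 0.87 [347. 254.  25.  32.] [457.7 203.3] 0.036
```

View pics/w13.png

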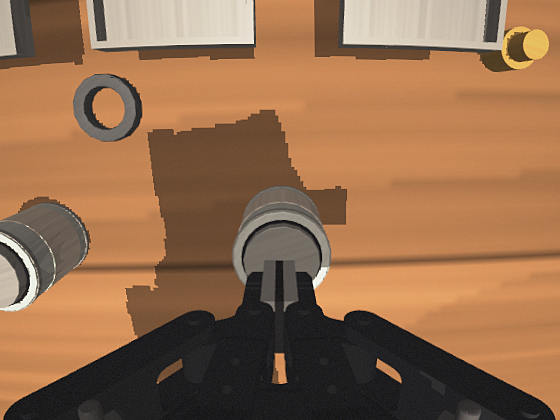

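Call:
servo_tool --rows '[{"dx":0.01,"dy":0,"dz":0,"wx":0,"wy":0,"wz":0,"fingers":1},{"dx":0.01,"dy":0,"dz":0,"wx":0,"wy":0,"wz":0,"fingers":1},{"dx":0.004,"dy":0,"dz":0,"wx":0,"wy":0,"wz":0,"fingers":1},{"dx":0.003,"dy":0,"dz":0,"wx":0,"wy":0,"wz":0,"fingers":1},{"dx":0.003,"dy":0,"dz":0,"wx":0,"wy":0,"wz":0,"fingers":1}]'

```text
clock: 32.22
eef_pos: [461.4, 34.6, 62.9]
tool_rot: [-1.454, 1.57, -3.053]
force: [-2.1, -0.8, 8.2]
width: 0.2
```

Call:
servo_tool --rows '[{"dx":0.003,"dy":0,"dz":0,"wx":0,"wy":0,"wz":0,"fingers":1},{"dx":0.002,"dy":0,"dz":0,"wx":0,"wy":0,"wz":0,"fingers":1},{"dx":0,"dy":0,"dz":0,"wx":0,"wy":0,"wz":0,"fingers":1}]'

```text
clock: 32.6
eef_pos: [461.5, 34.6, 61.7]
tool_rot: [1.767, 1.57, 0.167]
force: [-7.0, -1.4, 36.1]
width: -0.1
```

Call:
servo_tool --rows '[{"dx":0.003,"dy":0,"dz":0,"wx":0,"wy":0,"wz":0,"fingers":1},{"dx":0,"dy":0,"dz":0,"wx":0,"wy":0,"wz":0,"fingers":1}]'

```text
clock: 32.85
eef_pos: [461.5, 34.6, 61.4]
tool_rot: [1.732, 1.569, 0.132]
force: [-11.5, 0.6, 62.8]
width: -0.4
```

Call:
servo_tool --rows '[{"dx":-0.02,"dy":0,"dz":0,"wx":0,"wy":0,"wz":0,"fingers":1},{"dx":-0.03,"dy":0,"dz":0,"wx":0,"wy":0,"wz":0,"fingers":0.5},{"dx":-0.02,"dy":0,"dz":0,"wx":0,"wy":0,"wz":0,"fingers":0},{"dx":0,"dy":0,"dz":0,"wx":0,"wy":0,"wz":0,"fingers":0},{"dx":0,"dy":0,"dz":0,"wx":0,"wy":0,"wz":0,"fingers":0}]'

```text
clock: 33.48
eef_pos: [461.4, 34.6, 108.7]
tool_rot: [-1.419, 1.57, -3.019]
force: [-1.1, 0.0, -0.3]
width: 72.0
```

Run:
```python
from h import *
tcp(); save('wrist','w14'); looktin('wrist',parts=TINH)
```

```text
t 33.48 eef [461.4  34.6 108.7] rot [-1.419  1.57  -3.019] F [-1.1  0.  -0.3] w 72.0
yaw -0.0287 tilt 0.04
wrist 0.96 [280. 226.  95. 106.] [462.2  33.7] 0.028
wrist 0.65 [ 52. 239. 104.  96.] [455.6 199. ] 0.015
wrist 0.15 [ 26. 256.  51.  64.] [430.1 252.4] 0.154
```

View pics/w14.png

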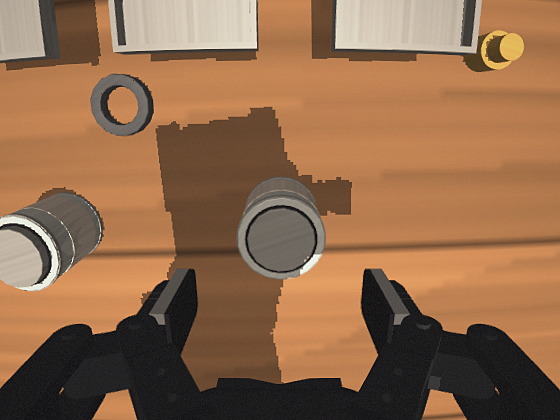

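Call:
servo_tool --rows '[{"dx":0.04,"dy":0.001,"dz":0.001,"wx":0,"wy":0,"wz":0,"fingers":0},{"dx":0.04,"dy":0,"dz":0,"wx":0,"wy":0,"wz":0,"fingers":0},{"dx":0.038,"dy":0,"dz":0,"wx":0,"wy":0,"wz":0,"fingers":0},{"dx":0,"dy":0,"dz":0,"wx":0,"wy":0,"wz":0,"fingers":0.2},{"dx":0,"dy":0,"dz":0,"wx":0,"wy":0,"wz":0,"fingers":1}]'

```text
clock: 34.2
eef_pos: [463.2, 33.4, 23.8]
tool_rot: [-1.066, 1.568, -2.666]
force: [0.5, 0.3, 2.9]
width: 51.6
```

Call:
servo_tool --rows '[{"dx":0,"dy":0,"dz":0,"wx":0,"wy":0,"wz":0,"fingers":1},{"dx":0,"dy":0,"dz":0,"wx":0,"wy":0,"wz":0,"fingers":1},{"dx":0,"dy":0,"dz":0,"wx":0,"wy":0,"wz":0,"fingers":1}]'

```text
clock: 34.58
eef_pos: [463.6, 33.5, 24.1]
tool_rot: [-0.535, 1.569, -2.134]
force: [-1.1, -0.8, 2.7]
width: 50.6
```

Run:
```python
from h import *
s,M=tcp(); e=s['eef_pos']
plan([(e[0],e[1],125,-.0295),(601+e[0]-462.2,-32.7,125,-.0295),(601+e[0]-462.2,-32.7,e[2]+70,-.0295)],1)
```

```text
t 34.58 eef [463.6  33.5  24.1] rot [-0.535  1.569 -2.134] F [-1.1 -0.8  2.7] w 50.6
yaw -0.0286 tilt 0.1
[{"dx": -0.0673, "dy": -0.0001, "dz": 0.0001, "wx": 0.004, "wy": 0.007, "wz": 0.004, "fingers": 1}, {"dx": -0.0672, "dy": 0.0, "dz": 0.0001, "wx": 0.004, "wy": 0.007, "wz": 0.004, "fingers": 1}, {"dx": -0.0, "dy": 0.0625, "dz": 0.0276, "wx": 0.0, "wy": 0.0, "wz": 0.0, "fingers": 1}, {"dx": -0.0, "dy": 0.0625, "dz": 0.0276, "wx": 0.0, "wy": 0.0, "wz": 0.0, "fingers": 1}, {"dx": -0.0, "dy": 0.0626, "dz": 0.0276, "wx": 0.0, "wy": 0.0, "wz": 0.0, "fingers": 1}]
[{"dx": 0.0412, "dy": -0.0, "dz": 0.0, "wx": 0.001, "wy": 0.0, "wz": 0.0, "fingers": 1}]
```

Call:
servo_tool --rows '[{"dx":-0.03,"dy":0,"dz":0,"wx":0,"wy":0,"wz":0,"fingers":1},{"dx":-0.05,"dy":0,"dz":0,"wx":0,"wy":0,"wz":0,"fingers":1},{"dx":-0.055,"dy":0.03,"dz":0.013,"wx":0,"wy":0,"wz":0,"fingers":1},{"dx":0,"dy":0.05,"dz":0.022,"wx":0,"wy":0,"wz":0,"fingers":1},{"dx":0,"dy":0.05,"dz":0.022,"wx":0,"wy":0,"wz":0,"fingers":1}]'

```text
clock: 35.2
eef_pos: [560.8, -12.4, 125.7]
tool_rot: [-0.542, 1.569, -2.141]
force: [-0.5, 0.6, -2.9]
width: 50.6
```

Call:
servo_tool --rows '[{"dx":0,"dy":0.04,"dz":0.018,"wx":0,"wy":0,"wz":0,"fingers":1},{"dx":0,"dy":0.018,"dz":0.008,"wx":0,"wy":0,"wz":0,"fingers":1},{"dx":0.02,"dy":0,"dz":0,"wx":0,"wy":0,"wz":0,"fingers":1},{"dx":0,"dy":0,"dz":0,"wx":0,"wy":0,"wz":0,"fingers":1},{"dx":0,"dy":0,"dz":0,"wx":0,"wy":0,"wz":0,"fingers":1}]'

```text
clock: 35.83
eef_pos: [601.4, -31.9, 109.2]
tool_rot: [-1.262, 1.567, -2.86]
force: [0.1, 0.1, -2.4]
width: 50.9
```

Run:
```python
from h import *
s,M=tcp(); save('wrist','w15'); save('scene','s15'); e=s['eef_pos']; print(600+1.4-e[0],-32.7-e[1])
```

```text
t 35.83 eef [601.4 -31.9 109.2] rot [-1.262  1.567 -2.86 ] F [ 0.1  0.1 -2.4] w 50.9
yaw -0.0276 tilt 0.23
0.007885920203648311 -0.7561171651462004
```

View pics/w15.png

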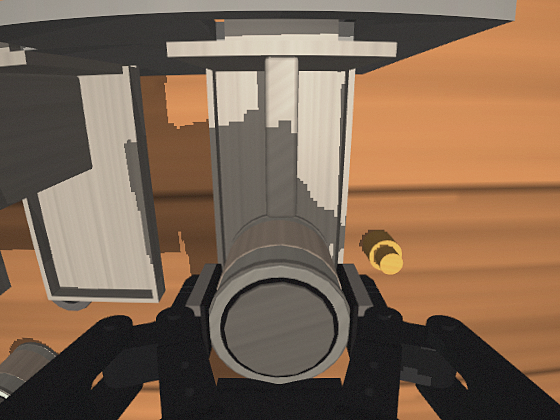

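Call:
servo_tool --rows '[{"dx":0.012,"dy":0,"dz":0.001,"wx":0,"wy":0,"wz":0,"fingers":1},{"dx":0.01,"dy":0,"dz":0,"wx":0,"wy":0,"wz":0,"fingers":1},{"dx":0.004,"dy":0,"dz":0,"wx":0,"wy":0,"wz":0,"fingers":1},{"dx":0,"dy":0,"dz":0,"wx":0,"wy":0,"wz":0,"fingers":1}]'

```text
clock: 36.42
eef_pos: [602.3, -33.4, 89.7]
tool_rot: [-1.095, 1.568, -2.694]
force: [0.2, 0.2, -2.8]
width: 51.0
```

Call:
servo_tool --rows '[{"dx":0.002,"dy":0,"dz":0,"wx":0,"wy":0,"wz":0,"fingers":1},{"dx":0,"dy":0,"dz":0,"wx":0,"wy":0,"wz":0,"fingers":1}]'

```text
clock: 36.67
eef_pos: [602.6, -33.5, 88.7]
tool_rot: [-0.903, 1.568, -2.502]
force: [0.2, 0.3, -2.7]
width: 50.9
```

Call:
servo_tool --rows '[{"dx":0.002,"dy":0,"dz":0,"wx":0,"wy":0,"wz":0,"fingers":1},{"dx":0,"dy":0,"dz":0,"wx":0,"wy":0,"wz":0,"fingers":1}]'

```text
clock: 36.92
eef_pos: [602.4, -33.4, 87.0]
tool_rot: [-0.985, 1.568, -2.585]
force: [0.4, 0.7, -1.6]
width: 50.6
```

Call:
servo_tool --rows '[{"dx":0.002,"dy":0,"dz":0,"wx":0,"wy":0,"wz":0,"fingers":1},{"dx":0,"dy":0,"dz":0,"wx":0,"wy":0,"wz":0,"fingers":1}]'

```text
clock: 37.17
eef_pos: [602.6, -33.5, 85.6]
tool_rot: [-0.884, 1.568, -2.484]
force: [1.1, 0.4, -0.6]
width: 50.8
```

Call:
servo_tool --rows '[{"dx":0,"dy":0,"dz":0,"wx":0,"wy":0,"wz":0,"fingers":0.3},{"dx":0,"dy":0,"dz":0,"wx":0,"wy":0,"wz":0,"fingers":0.15},{"dx":0,"dy":0,"dz":0,"wx":0,"wy":0,"wz":0,"fingers":0.05},{"dx":-0.03,"dy":0,"dz":0,"wx":0,"wy":0,"wz":0,"fingers":0},{"dx":-0.06,"dy":0,"dz":0,"wx":0,"wy":0,"wz":0,"fingers":0}]'

```text
clock: 37.8
eef_pos: [601.1, -33.4, 152.2]
tool_rot: [-1.338, 1.564, -2.938]
force: [1.2, -0.2, 0.5]
width: 85.6
```

Call:
servo_tool --rows '[{"dx":-0.06,"dy":0,"dz":0,"wx":0,"wy":0,"wz":0,"fingers":0.5},{"dx":-0.04,"dy":-0.05,"dz":0,"wx":0,"wy":0,"wz":0,"fingers":1},{"dx":0,"dy":0,"dz":0,"wx":0,"wy":0,"wz":0,"fingers":1},{"dx":0,"dy":0,"dz":0,"wx":0,"wy":0,"wz":0,"fingers":1}]'

```text
clock: 38.3
eef_pos: [565.6, -32.4, 228.1]
tool_rot: [-0.741, 1.569, -2.341]
force: [-0.3, -0.2, 0.2]
width: 12.3
```

Run:
```python
from h import *
tcp(); save('wrist','w16'); looktin('wrist',63,TINH); looktin('wrist',0); im=save('scene','s16'); looktin('scene',63,TINH);looktin('scene',0)
cv2.imwrite('pics/s16c.png',cv2.resize(im[160:300,180:380,::-1],None,fx=4,fy=4,interpolation=cv2.INTER_CUBIC))
```

```text
t 38.3 eef [565.6 -32.4 228.1] rot [-0.741  1.569 -2.341] F [-0.3 -0.2  0.2] w 12.3
yaw -0.0288 tilt 0.13
wrist 0.86 [279. 162.  74.  79.] [600.2 -32.7] 0.041
wrist 0.86 [279. 162.  74.  79.] [584.4 -29.5] 0.362
scene 0.91 [242. 210.  26.  31.] [602.9 -28.2] 0.057
scene 0.74 [349. 253.  27.  33.] [501.  240.2] 0.152
scene 0.91 [242. 210.  26.  31.] [564.2 -87.1] 0.071
scene 0.74 [349. 253.  27.  33.] [457.  202.9] 0.052
```

View pics/w16.png

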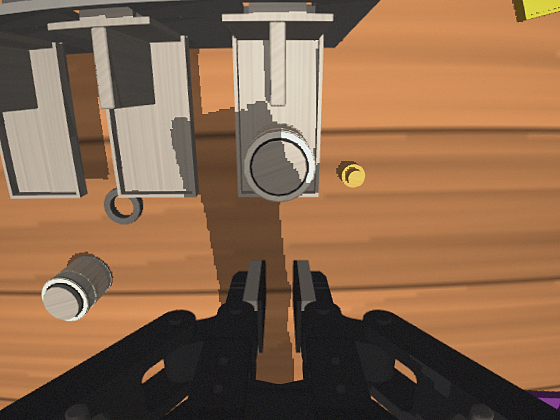

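View pics/s16c.png

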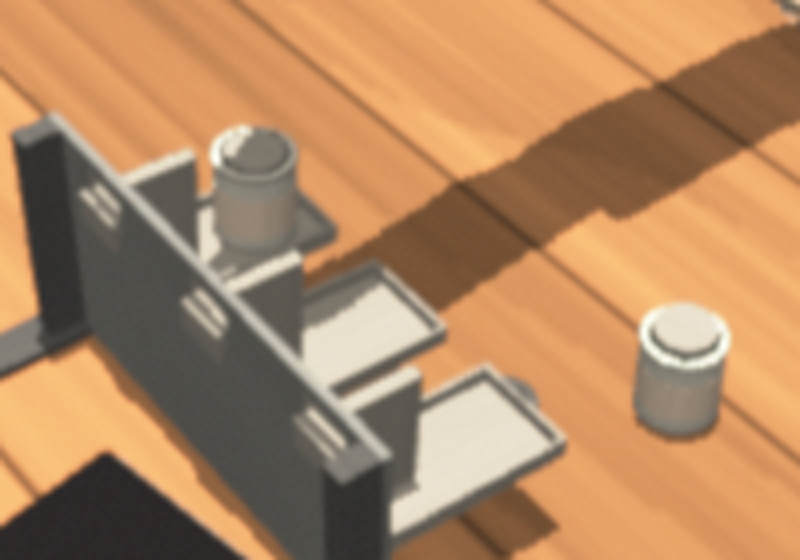

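Run:
```python
from h import *
plan([(456.2,199,130,-.03),(456.2,199,88,-.03)],1)
```

```text
[{"dx": 0.026, "dy": -0.0308, "dz": -0.0608, "wx": 0.003, "wy": 0.002, "wz": 0.006, "fingers": 1}, {"dx": 0.026, "dy": -0.0308, "dz": -0.0608, "wx": 0.003, "wy": 0.002, "wz": 0.006, "fingers": 1}, {"dx": 0.0259, "dy": -0.0308, "dz": -0.0608, "wx": 0.003, "wy": 0.002, "wz": 0.006, "fingers": 1}, {"dx": 0.0259, "dy": -0.0309, "dz": -0.0608, "wx": 0.003, "wy": 0.002, "wz": 0.006, "fingers": 1}, {"dx": 0.026, "dy": -0.0309, "dz": -0.0607, "wx": 0.003, "wy": 0.002, "wz": 0.006, "fingers": 1}]
[{"dx": 0.056, "dy": 0.0, "dz": -0.0, "wx": -0.002, "wy": 0.002, "wz": 0.002, "fingers": 1}]
```

Call:
servo_tool --rows '[{"dx":0.026,"dy":-0.0308,"dz":-0.0608,"wx":0,"wy":0,"wz":0,"fingers":1},{"dx":0.026,"dy":-0.0308,"dz":-0.0608,"wx":0,"wy":0,"wz":0,"fingers":1},{"dx":0.026,"dy":-0.0308,"dz":-0.0608,"wx":0,"wy":0,"wz":0,"fingers":1},{"dx":0.026,"dy":-0.0308,"dz":-0.0608,"wx":0,"wy":0,"wz":0,"fingers":1},{"dx":0.026,"dy":-0.0308,"dz":-0.0608,"wx":0,"wy":0,"wz":0,"fingers":1}]'

```text
clock: 39.22
eef_pos: [455.7, 200.4, 129.7]
tool_rot: [-1.034, 1.569, -2.633]
force: [0.6, 0.2, 0.3]
width: -0.0
```

Call:
servo_tool --rows '[{"dx":0.03,"dy":0,"dz":0,"wx":0,"wy":0,"wz":0,"fingers":1},{"dx":0.026,"dy":0,"dz":0,"wx":0,"wy":0,"wz":0,"fingers":1},{"dx":0,"dy":0,"dz":0,"wx":0,"wy":0,"wz":0,"fingers":1},{"dx":0,"dy":0,"dz":0,"wx":0,"wy":0,"wz":0,"fingers":1}]'

```text
clock: 39.72
eef_pos: [456.5, 199.0, 88.9]
tool_rot: [-0.945, 1.569, -2.545]
force: [0.3, -0.2, -0.2]
width: -0.0
```

Run:
```python
from h import *
tcp(); save('wrist','w17'); looktin('wrist'); save('scene','s17'); looktin('scene')
```

```text
t 39.73 eef [456.5 199.   88.9] rot [-0.945  1.569 -2.545] F [ 0.3 -0.2 -0.2] w -0.0
yaw -0.0288 tilt 0.12
wrist 0.83 [279. 233.  98.  98.] [456.7 199.9] 0.22
scene 0.97 [348. 253.  26.  33.] [455.8 201.8] 0.135
scene 0.72 [242. 206.  24.  35.] [564.2 -87. ] 0.06
```

View pics/w17.png

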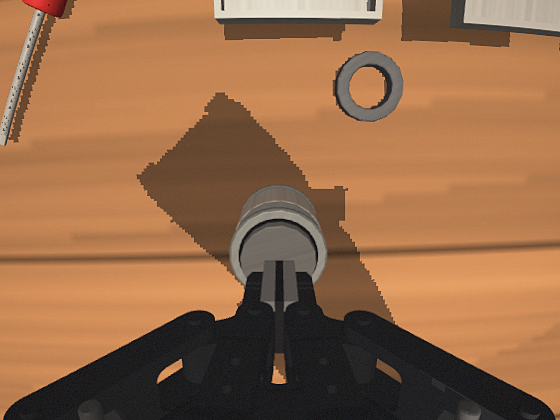

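Centred over tin 2; press the lid.

Call:
servo_tool --rows '[{"dx":0.013,"dy":0,"dz":0,"wx":0,"wy":0,"wz":0,"fingers":1},{"dx":0.01,"dy":0,"dz":0,"wx":0,"wy":0,"wz":0,"fingers":1},{"dx":0.004,"dy":0,"dz":0,"wx":0,"wy":0,"wz":0,"fingers":1},{"dx":0.003,"dy":0,"dz":0,"wx":0,"wy":0,"wz":0,"fingers":1},{"dx":0.003,"dy":0,"dz":0,"wx":0,"wy":0,"wz":0,"fingers":1}]'

```text
clock: 40.55
eef_pos: [455.7, 198.6, 64.1]
tool_rot: [-0.886, 1.568, -2.485]
force: [-1.9, -0.3, 6.9]
width: 0.0
```

Call:
servo_tool --rows '[{"dx":0.003,"dy":0,"dz":0,"wx":0,"wy":0,"wz":0,"fingers":1},{"dx":0.002,"dy":0,"dz":0,"wx":0,"wy":0,"wz":0,"fingers":1},{"dx":0,"dy":0,"dz":0,"wx":0,"wy":0,"wz":0,"fingers":1}]'

```text
clock: 40.92
eef_pos: [455.7, 198.6, 61.9]
tool_rot: [-0.656, 1.568, -2.255]
force: [-4.5, -2.3, 22.0]
width: 0.1
```

Call:
servo_tool --rows '[{"dx":0.002,"dy":0,"dz":0,"wx":0,"wy":0,"wz":0,"fingers":1},{"dx":0,"dy":0,"dz":0,"wx":0,"wy":0,"wz":0,"fingers":1}]'

```text
clock: 41.18
eef_pos: [455.8, 198.7, 61.7]
tool_rot: [-0.351, 1.568, -1.951]
force: [-7.5, -3.3, 36.5]
width: 0.1
```

Call:
servo_tool --rows '[{"dx":-0.02,"dy":0,"dz":0,"wx":0,"wy":0,"wz":0,"fingers":1},{"dx":-0.03,"dy":0,"dz":0,"wx":0,"wy":0,"wz":0,"fingers":0.5},{"dx":-0.02,"dy":0,"dz":0,"wx":0,"wy":0,"wz":0,"fingers":0},{"dx":0,"dy":0,"dz":0,"wx":0,"wy":0,"wz":0,"fingers":0},{"dx":0,"dy":0,"dz":0,"wx":0,"wy":0,"wz":0,"fingers":0}]'

```text
clock: 41.8
eef_pos: [455.9, 198.6, 110.6]
tool_rot: [-0.971, 1.567, -2.571]
force: [-0.7, -0.8, -0.7]
width: 72.0
```

Run:
```python
from h import *
tcp(); save('wrist','w18'); looktin('wrist',parts=TINH)
```

```text
t 41.8 eef [455.9 198.6 110.6] rot [-0.971  1.567 -2.571] F [-0.7 -0.8 -0.7] w 72.0
yaw -0.0288 tilt 0.19
wrist 0.82 [277. 226.  89. 100.] [455.7 200.3] 0.023
```

View pics/w18.png

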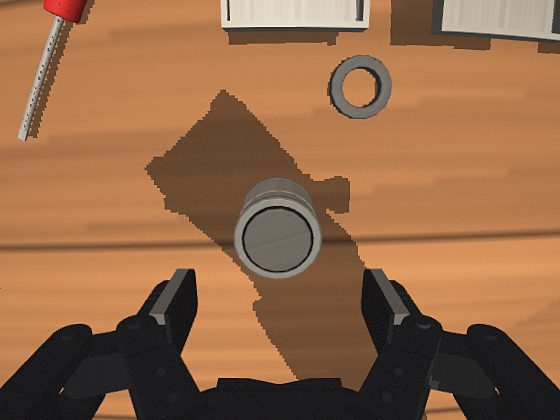

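Call:
servo_tool --rows '[{"dx":0.04,"dy":0,"dz":-0.0015,"wx":0,"wy":0,"wz":0,"fingers":0},{"dx":0.04,"dy":0,"dz":0,"wx":0,"wy":0,"wz":0,"fingers":0},{"dx":0.037,"dy":0,"dz":0,"wx":0,"wy":0,"wz":0,"fingers":0},{"dx":0,"dy":0,"dz":0,"wx":0,"wy":0,"wz":0,"fingers":0.2},{"dx":0,"dy":0,"dz":0,"wx":0,"wy":0,"wz":0,"fingers":1}]'

```text
clock: 42.52
eef_pos: [456.0, 199.9, 23.6]
tool_rot: [-0.92, 1.568, -2.52]
force: [-3.0, -6.8, 5.7]
width: 51.8
```

Call:
servo_tool --rows '[{"dx":0,"dy":0,"dz":0,"wx":0,"wy":0,"wz":0,"fingers":1},{"dx":0,"dy":0,"dz":0,"wx":0,"wy":0,"wz":0,"fingers":1},{"dx":0,"dy":0,"dz":0,"wx":0,"wy":0,"wz":0,"fingers":1}]'

```text
clock: 42.9
eef_pos: [456.4, 200.0, 24.0]
tool_rot: [-0.798, 1.569, -2.398]
force: [0.6, 0.5, 2.9]
width: 50.6
```

Run:
```python
from h import *
s,M=tcp(); e=s['eef_pos']
plan([(e[0],e[1],125,-.0295),(607+e[0]-455.7,186.6,125,-.0295),(607+e[0]-455.7,186.6,e[2]+85,-.0295)],1)
```

```text
t 42.9 eef [456.4 200.   24. ] rot [-0.798  1.569 -2.398] F [0.6 0.5 2.9] w 50.6
yaw -0.0288 tilt 0.08
[{"dx": -0.0674, "dy": -0.0001, "dz": 0.0001, "wx": 0.004, "wy": 0.005, "wz": 0.005, "fingers": 1}, {"dx": -0.0673, "dy": 0.0, "dz": -0.0, "wx": 0.004, "wy": 0.005, "wz": 0.005, "fingers": 1}, {"dx": 0.0, "dy": 0.0674, "dz": 0.004, "wx": -0.0, "wy": -0.0, "wz": -0.0, "fingers": 1}, {"dx": 0.0, "dy": 0.0674, "dz": 0.0039, "wx": -0.0, "wy": -0.0, "wz": -0.0, "fingers": 1}, {"dx": 0.0, "dy": 0.0674, "dz": 0.004, "wx": -0.0, "wy": -0.0, "wz": -0.0, "fingers": 1}]
[{"dx": 0.0214, "dy": -0.0, "dz": -0.0, "wx": -0.001, "wy": -0.001, "wz": -0.001, "fingers": 1}]
```

Call:
servo_tool --rows '[{"dx":-0.03,"dy":0,"dz":0,"wx":0,"wy":0,"wz":0,"fingers":1},{"dx":-0.05,"dy":0,"dz":0,"wx":0,"wy":0,"wz":0,"fingers":1},{"dx":-0.055,"dy":0.03,"dz":0.002,"wx":0,"wy":0,"wz":0,"fingers":1},{"dx":0,"dy":0.05,"dz":0.003,"wx":0,"wy":0,"wz":0,"fingers":1},{"dx":0,"dy":0.05,"dz":0.003,"wx":0,"wy":0,"wz":0,"fingers":1}]'

```text
clock: 43.52
eef_pos: [554.6, 191.0, 125.3]
tool_rot: [-0.727, 1.569, -2.326]
force: [0.9, 0.8, -3.4]
width: 50.7
```

Call:
servo_tool --rows '[{"dx":0,"dy":0.045,"dz":0.003,"wx":0,"wy":0,"wz":0,"fingers":1},{"dx":0,"dy":0.027,"dz":0.001,"wx":0,"wy":0,"wz":0,"fingers":1},{"dx":0.02,"dy":0,"dz":0,"wx":0,"wy":0,"wz":0,"fingers":1},{"dx":0,"dy":0,"dz":0,"wx":0,"wy":0,"wz":0,"fingers":1},{"dx":0,"dy":0,"dz":0,"wx":0,"wy":0,"wz":0,"fingers":1}]'

```text
clock: 44.15
eef_pos: [605.7, 187.0, 108.8]
tool_rot: [-1.139, 1.566, -2.737]
force: [0.5, 0.2, -2.5]
width: 50.6
```

Run:
```python
from h import *
s,M=tcp(); save('wrist','w19'); e=s['eef_pos']; print(607.7-e[0],186.6-e[1])
```

```text
t 44.15 eef [605.7 187.  108.8] rot [-1.139  1.566 -2.737] F [ 0.5  0.2 -2.5] w 50.6
yaw -0.0275 tilt 0.26
1.9717301691792954 -0.372609912495534
```

View pics/w19.png

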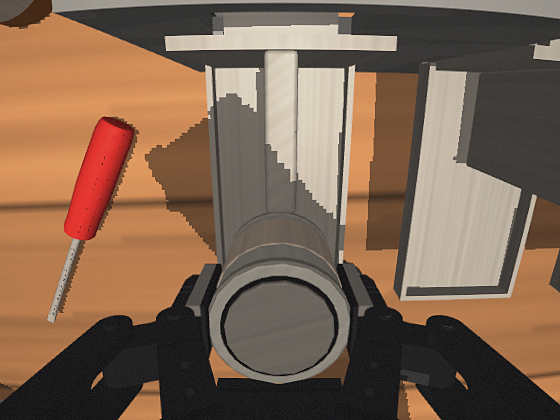

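Call:
servo_tool --rows '[{"dx":0.012,"dy":0.001,"dz":0,"wx":0,"wy":0,"wz":0,"fingers":1},{"dx":0.01,"dy":0,"dz":0,"wx":0,"wy":0,"wz":0,"fingers":1},{"dx":0.004,"dy":0,"dz":0,"wx":0,"wy":0,"wz":0,"fingers":1},{"dx":0.002,"dy":0,"dz":0,"wx":0,"wy":0,"wz":0,"fingers":1},{"dx":0,"dy":0,"dz":0,"wx":0,"wy":0,"wz":0,"fingers":1}]'

```text
clock: 44.82
eef_pos: [608.1, 186.6, 88.2]
tool_rot: [-0.959, 1.568, -2.558]
force: [-0.5, 0.3, -2.4]
width: 51.0
```

Call:
servo_tool --rows '[{"dx":0.002,"dy":0,"dz":0,"wx":0,"wy":0,"wz":0,"fingers":1},{"dx":0,"dy":0,"dz":0,"wx":0,"wy":0,"wz":0,"fingers":1}]'

```text
clock: 45.08
eef_pos: [608.0, 186.6, 86.8]
tool_rot: [-0.938, 1.568, -2.538]
force: [-0.5, -0.7, -2.7]
width: 50.7
```

Call:
servo_tool --rows '[{"dx":0.002,"dy":0,"dz":0,"wx":0,"wy":0,"wz":0,"fingers":1},{"dx":0,"dy":0,"dz":0,"wx":0,"wy":0,"wz":0,"fingers":1}]'

```text
clock: 45.32
eef_pos: [608.2, 186.6, 85.4]
tool_rot: [-0.886, 1.569, -2.486]
force: [-0.0, -0.6, -0.8]
width: 50.7
```

Call:
servo_tool --rows '[{"dx":0.001,"dy":0,"dz":0,"wx":0,"wy":0,"wz":0,"fingers":1},{"dx":0,"dy":0,"dz":0,"wx":0,"wy":0,"wz":0,"fingers":0.3},{"dx":0,"dy":0,"dz":0,"wx":0,"wy":0,"wz":0,"fingers":0.15},{"dx":0,"dy":0,"dz":0,"wx":0,"wy":0,"wz":0,"fingers":0.05},{"dx":-0.03,"dy":0,"dz":0,"wx":0,"wy":0,"wz":0,"fingers":0}]'

```text
clock: 45.95
eef_pos: [606.7, 186.0, 105.6]
tool_rot: [-1.099, 1.564, -2.698]
force: [0.4, -0.7, 0.5]
width: 85.4
```

Call:
servo_tool --rows '[{"dx":-0.06,"dy":0,"dz":0,"wx":0,"wy":0,"wz":0,"fingers":0},{"dx":-0.07,"dy":0,"dz":0,"wx":0,"wy":0,"wz":0,"fingers":0},{"dx":-0.07,"dy":-0.03,"dz":0,"wx":0,"wy":0,"wz":0,"fingers":0},{"dx":-0.05,"dy":-0.05,"dz":0.05,"wx":0,"wy":0,"wz":0,"fingers":0},{"dx":0,"dy":0,"dz":0.07,"wx":0,"wy":0,"wz":0,"fingers":0}]'

```text
clock: 46.58
eef_pos: [546.8, 102.3, 297.0]
tool_rot: [1.858, 1.567, 0.265]
force: [1.6, -0.8, 0.2]
width: 85.0
```

Call:
servo_tool --rows '[{"dx":0,"dy":0,"dz":0.03,"wx":0,"wy":0,"wz":0,"fingers":0},{"dx":0,"dy":0,"dz":0,"wx":0,"wy":0,"wz":0,"fingers":0},{"dx":0,"dy":0,"dz":0,"wx":0,"wy":0,"wz":0,"fingers":0},{"dx":0,"dy":0,"dz":0,"wx":0,"wy":0,"wz":0,"fingers":0}]'

```text
clock: 47.08
eef_pos: [546.7, 79.4, 293.2]
tool_rot: [-1.341, 1.568, -2.938]
force: [-0.6, -0.2, 0.2]
width: 85.2
```

Run:
```python
from h import *
tcp(); im=save('wrist','w20'); looktin('wrist',62,TINH); im=save('scene','s20'); looktin('scene',62,TINH); save('top','t20'); looktin('top',62,TINH); looktin('top')
cv2.imwrite('pics/s20c.png',cv2.resize(im[160:300,180:380,::-1],None,fx=4,fy=4,interpolation=cv2.INTER_CUBIC))
# brackets: hung fit incl. z, in wrist
ci=ctrl.camera_info('wrist')
for d in ctrl.silhouettes('bracket1','wrist'):
    g=onz(d['extent'][:2],70,ci)
    if not(580<g[0]<720 and -80<g[1]<230): continue
    i=np.argmin([abs(g[1]-v) for v in (-38,72,182)])
    print(d['conf'],np.round(d['extent']),i)
```

```text
t 47.08 eef [546.7  79.4 293.2] rot [-1.341  1.568 -2.938] F [-0.6 -0.2  0.2] w 85.2
yaw -0.026 tilt 0.14
wrist 0.72 [165. 127.  68.  61.] [606.4 185.8] 0.05
wrist 0.7 [395. 129.  72.  59.] [600.7 -32.6] 0.039
scene 0.83 [243. 207.  22.  30.] [603.2 -27.7] 0.083
scene 0.79 [298. 259.  23.  41.] [608.  190.2] 0.034
top 0.74 [274. 184.  16.  19.] [599.8 -32.1] 0.115
top 0.74 [274. 184.  16.  19.] [613.  -35.1] 0.064
0.97 [406.  81. 115. 159.] 0
0.94 [155.  82. 116. 161.] 2
0.62 [279.  82.  86. 161.] 1
```

View pics/w20.png

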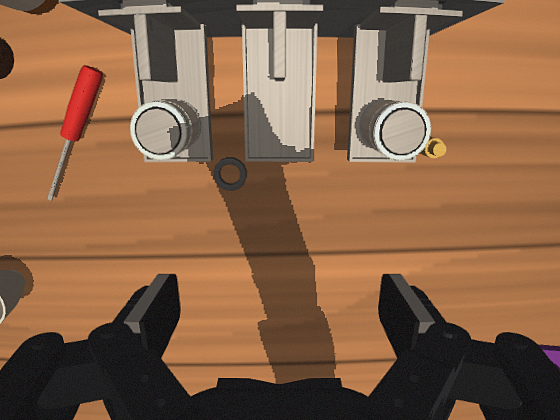

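View pics/s20c.png

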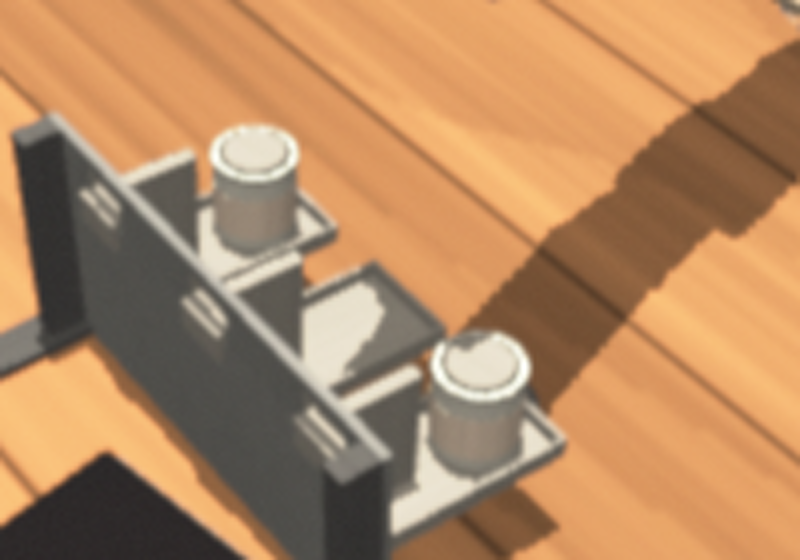

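View pics/t20.png

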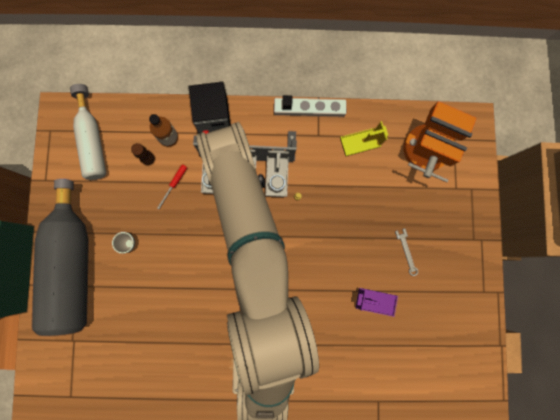

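Run:
```python
from h import *
st(); print(ctrl.finish_job())
```

```text
t 47.48 eef [546.7  77.7 293.4] rot [-0.968  1.568 -2.567] F [-0.6 -0.9  1.7] w 85.3
the job is handed in; nothing more can be done
None
```

I hung the three grey brackets in slots 1, 2 and 3. Both tins on the bench now stand on the trays in slots 1 and 3. I handed the job in at about 47.5 s. `finish_job` gives no verdict, so what follows are my own last checks.

- **Brackets:** each was pressed down to a hard stop at about 40 to 44 N. All three stopped within 0.3 mm of the fully-down height worked out from the grasp. I did not measure a hung bracket's height or lean separately. The panel contact points matched the calibration to about 0.5 mm. Sideways offsets from my rack estimate were about 2 to 3 mm, against the 12 mm allowed.
- **Tins:** only two tins were visible in the camera views, so I took the third as absent. Both lids were pressed to a hard stop with the fingertips at about 61.5 mm (the lid top is at 62 mm when home), and they look seated in the pictures. The wrist camera puts the tins at (606, 186) and (601, -33) mm, about 5 to 7 mm from their berth points. Both look upright.
- **Disagreements between checks:** the scene camera placed the tins up to 5 mm further to the left (+y) than the wrist camera. In the last top view the arm hid most of slots 1 and 2, so it confirmed only the slot 3 tin.
- **Bystanders:** those in the final pictures looked unmoved, and I never touched the purple or yellow look-alikes.

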